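Retrim the radio behind its flap

TASK

Clear the loose aluminium screw cups out of the way by nesting them, upright and fully down, in the blue cup of the stand. With the thin steel blade lever open the back flap of the cream radio and swing it right up, turn the blue trimmer inside until the orange pointer stands opposite the red mark, then shut the flap fully. Finish with the blade lying wholly on the grey mat, and leave the multimeter, wrench and pencil cup where they are.

Things in the scene. Friction and masses are not known exactly. Their poses are not given: they have to be found in the camera images.
- radio: cream radio lying on its face, fixed to the bench, 160 (its x) by 240 (its y) by 60 high. Origin: centre of the underside; x points away from the robot (yaw varies by about 0.2 rad), z up. In its top, towards the robot, is a compartment (x -76 to 22, y -74 to 74, floor 25 up) covered by the flap
- notch (a point): middle of the pry notch under the flap's free edge, on the radio's front face (facing the robot, radio x = -80), 56 up: an opening 44 wide (y) and 8 high (52 to 60 up) through the 4 thick front wall, roofed by the flap. The blade goes in level along the radio's +x
- flap: the radio's hinged back flap, cream, 102 from hinge to free edge, 142 wide, 5 thick. Origin on the hinge line. Shut, its axes are the radio's and the panel runs from the origin towards -x, underside 60, top 65 above the bench. It swings up and back about the radio's +y; its opening angle is the tilt of its z axis: 0 shut, 1.9 rad at the stop. Stiff hinge, stays where left; 1 N at the edge moves it
- flap_hinge (a point): middle of the hinge line, radio x = 22, 60 up; the hinge runs along the radio's y
- flap_edge (a point): middle of the flap's free edge, at its underside, 102 from the hinge
- trimmer (a joint): angle of the blue trimmer knob, rad, 0 at the start, counter-clockwise from above is positive, stops at -0.2 and 2.8; turns easily and stays where it is left. The pointer is geared to it: it moves 16 mm along the radio's +y per rad
- trimmer_grip (a point): centre of the trimmer's grip bar, on its vertical axis, in the compartment (radio x = -30, y = 0), 41 above the bench. The bar is 38 long, 12 thick and 16 high (33 to 49 up) and lies along the radio's y when the trimmer is at 0; 40 free all round it
- pointer_tip (a point): tip of the orange pointer (a 14 by 2.5 needle) that slides along the radio's y on the white scale strip between trimmer and hinge, 30 up; its tip points to the radio's +x
- mark_tip (a point): tip of the red mark on the same strip, at the far side (+x) of the pointer; fixed during a run, differs between runs. The pointer is aligned when pointer_tip and mark_tip have the same radio y
- blade: pry blade, 150 long, lying flat on the bench. Origin: underside, at mid length; x points to the blade's tip, z up. Red handle 90 by 16 wide by 14 high (x -75 to 15), then a steel blade 60 by 14 wide by 3 thick (x 15 to 75, its middle plane 7 above the underside); 60 g
- blade_tip (a point): end of the steel blade, x = 75, 7 above the underside
- blade_butt (a point): end of the handle, x = -75, 7 above the underside
- mat: grey mat, fixed, 200 (its x) by 110 (its y), 3 thick. Origin: centre of its underside
- stand: fixed stand: dark foot 70 in diameter, 6 thick, with a blue cup of the same shape as the aluminium cups fixed upright on it (so its rim is 46 up and its inner floor 20 up). Origin: centre of the foot's underside, on the cup's axis. Nested cups have their undersides 20, 34, 48, 62, 76 above the bench
- cup1: loose aluminium screw cup, open-topped, 40 high, 40 g; one of up to five alike (may be absent). 15-radius foot tapers to 22.5 radius at 28 up; straight collar, outer radius 26, inner 22.5, from 28 up to the rim at 40. Inner floor 14 up, so a nested cup stands 14 above the one below. Starts upright on the bench, cup5 on the shut flap. Origin: centre of the underside, z up
- cup2: loose aluminium screw cup, open-topped, 40 high, 40 g; one of up to five alike (may be absent). 15-radius foot tapers to 22.5 radius at 28 up; straight collar, outer radius 26, inner 22.5, from 28 up to the rim at 40. Inner floor 14 up, so a nested cup stands 14 above the one below. Starts upright on the bench, cup5 on the shut flap. Origin: centre of the underside, z up
- cup3: loose aluminium screw cup, open-topped, 40 high, 40 g; one of up to five alike (may be absent). 15-radius foot tapers to 22.5 radius at 28 up; straight collar, outer radius 26, inner 22.5, from 28 up to the rim at 40. Inner floor 14 up, so a nested cup stands 14 above the one below. Starts upright on the bench, cup5 on the shut flap. Origin: centre of the underside, z up
- cup4: loose aluminium screw cup, open-topped, 40 high, 40 g; one of up to five alike (may be absent). 15-radius foot tapers to 22.5 radius at 28 up; straight collar, outer radius 26, inner 22.5, from 28 up to the rim at 40. Inner floor 14 up, so a nested cup stands 14 above the one below. Starts upright on the bench, cup5 on the shut flap. Origin: centre of the underside, z up
- cup5: loose aluminium screw cup, open-topped, 40 high, 40 g; one of up to five alike (may be absent). 15-radius foot tapers to 22.5 radius at 28 up; straight collar, outer radius 26, inner 22.5, from 28 up to the rim at 40. Inner floor 14 up, so a nested cup stands 14 above the one below. Starts upright on the bench, cup5 on the shut flap. Origin: centre of the underside, z up
- multimeter: bystander: green multimeter lying on the bench, 150 by 75 by 34, origin centre of the underside
- wrench: bystander: steel wrench lying on the bench, origin on its underside
- pencil_cup: bystander: blue pencil cup with pencils, 72 in diameter, 160 high, origin centre of the underside

How it is judged:
By the outcome, as a careful person would: the job done as asked, in the order asked, and still so for the second after the job is handed in, with the robot touching nothing.
Of cup1, cup2, cup3, cup4, cup5 only 3 to 5 are there at a start; the rules pass over those that are not, and their reading is None.
At some moment in a run one of cup1, cup2, cup3, cup4, blade may be knocked a few centimetres aside while the robot is not near it.
It also fails if it takes over 210 s, if anything falls off the work surface, if the arm or the gripper's body presses on something with over 40 N, if the wrist force passes 120 N, or if a joint passes its speed limit or range.

ROBOT

A 7-joint arm with a two-finger parallel gripper is mounted at the origin on the work surface. World frame = base frame: x ahead of the robot, y to its left, z up, the work surface at z = 0. Lengths are in m, angles in rad, forces in N, time in s.
With the tool pointing down it reaches from about 0.4 to 0.85 m from the base axis. Payload 4.5 kg.
Tool frame: the origin (TCP) lies at the very end of the fingers, on their centre line; the grasp point (between the pads) lies 19 mm behind it; z points along the fingers, y is the line along which they close (so a half turn about z gives the same grasp; the last joint's range is limited). The gripper opens to 88 mm and grips with 3 to 60 N. Pads are 18 mm wide; open, the fingers measure 123 mm over their backs; the gripper's body (75 mm by 187 mm) begins 45 mm behind the grasp point.
Start: joints at [1.338, 0.689, -0.195, 1.565, 0.157, 0.902, -0.215], TCP at [0.165, -0.603, 0.239] pointing down, gripper open.
Joint ranges: [-3.01, 3.01], [-0.46, 2.08], [-1.47, 1.51], [0.13, 2.56], [-1, 4.14], [0.04, 2.09], [-2.66, 2.66]. Speed limits (rad/s): [2.57, 2.57, 3.14, 3.14, 3.14, 3.14, 3.14].

INTERFACE

Orientations are given as a unit quaternion [x, y, z, w].
In Python, from plant import r gives the robot as it stands. The module is installed in compiled form; this text tells all that it offers.
- The arm moves only by the shell command python3 -m pendant 'ROWS' [FORCE]. ROWS is JSON, one flat list of numbers, 7 for each row, row after row: the opening, from 0 (shut) to 1 (fully open), then the shift along the tool's x, y, z scaled (see below), then the turn, a rotation vector about the tool's x, y, z scaled (see below). A call has 1 to 12 rows; each row is the pose to reach, as a shift and turn from the pose commanded when the call began, along the tool's axes at that moment; what a row does not reach only later rows make up. The controller multiplies each number of a shift by 0.15 m and each number of a turn by pi/2 rad. A row lasts 1/10 s, in which the tool goes at most 50 mm and 8.59 degrees, less where a joint would pass 70% of its speed; a pose out of reach is approached as far as the arm can. A call with a number of a shift or a turn outside -1 to 1 is refused whole. A call with a gripper value outside its range is refused whole. The fingers move at their own pace and stop on an object; FORCE is the grip in N (left out, the last holds). Time passes only in rows, so rows that repeat a pose let the fingers close. It gives the time, the measured TCP pose, the force, the opening and the grip force at its end, in the units of the state.
- r.get_state(): the state, without advancing time (a new reading comes with each control period).
- r.snapshot(name): name is "side" or "top" or "wrist"; returns a dict with "img" (400x640x3 uint8, red, green, blue), "mtx" (3x3 intrinsics, pixels), "cam_to_world" (4x4, takes a point from camera to world coordinates). Camera axes: x right, y up, looking along -z (the intrinsics and any distortion apply to the point x, -y, -z); pixel columns grow to the right and rows downward; lengths in m; the calibration is good to about 2 mm. The wrist camera is an equidistant fisheye: a pixel r from the principal point sees the ray r / f radians off the axis. A picture is of the moment at which its call begins. There is no depth.
- r.finish_job(): hands the job in; it is judged then, once.
The state is a dict: "clock": time; "q": joint angles; "qd": joint speeds; "joint_torque": joint torques, N m; "tool_pos": TCP position; "eef_rot": TCP orientation; "contact_force": force on the tool from outside, world axes, zero at the start; "moment": the same for the moment, N m; "opening": opening from 0.0 (shut) to 1.0 (fully open); "finger_force": force on a finger pad.
Only numpy, scipy, OpenCV 4.12 (cv2) and the standard library are available. Lean on these libraries where they do the work, as an engineer would, in place of code of your own. Each camera call takes 0.05 s, during which the arm holds its last target. There are 200 camera calls.

## Working session

There is one attempt and no reset: what is moved stays moved. The work goes in short steps, Python scripts to look and compute and a shell command to move; the robot and the scene stay as the last step left them, time stands still between calls to the robot, and variables do not carry over. Pictures are saved under pics/ and viewed, at most 14 in all, crops included, and the job is handed in when it is done.

```bash
mkdir -p pics; ls; cat > h.py <<'E'
import numpy as np, cv2
from scipy.spatial.transform import Rotation as R
from plant import r
def snap(n,f):
    s=r.snapshot(n); cv2.imwrite('pics/'+f+'.png',s['img'][:,:,::-1]); np.savez('pics/'+f+'.npz',**s); return s
E
python3 - <<'E'
from h import *
for n in('top','side'):
    s=snap(n,n+'0'); print(n,s['mtx'],s['cam_to_world'].round(3), s.keys())
print(r.get_state())
E
```

```text
pics
top [[517.97897249   0.         317.09738872]
 [  0.         517.97897249 202.02662564]
 [  0.           0.           1.        ]] [[-1.00e-03  9.95e-01 -9.80e-02  4.55e-01]
 [-1.00e+00 -1.00e-03  3.00e-03  1.70e-02]
 [ 3.00e-03  9.80e-02  9.95e-01  1.40e+00]
 [ 0.00e+00  0.00e+00  0.00e+00  1.00e+00]] dict_keys(['img', 'mtx', 'cam_to_world'])
side [[510.82980644   0.         319.29307248]
 [  0.         510.82980644 199.74043104]
 [  0.           0.           1.        ]] [[-0.756  0.412 -0.509 -0.082]
 [-0.655 -0.477  0.586  0.807]
 [-0.002  0.776  0.631  0.919]
 [ 0.     0.     0.     1.   ]] dict_keys(['img', 'mtx', 'cam_to_world'])
{'clock': 0.1, 'q': array([ 1.33777062,  0.68990142, -0.19449274,  1.56625243,  0.15732025,
        0.90247971, -0.21507939]), 'qd': array([ 0.00172209, -0.0006985 , -0.00097499, -0.0022851 , -0.00057968,
       -0.00106539, -0.00153894]), 'joint_torque': array([-3.21746775e-03, -5.28496706e+01, -1.27151694e+00, -1.53837061e+01,
       -5.25766541e-02,  1.95464585e-03,  6.91236141e-05]), 'tool_pos': array([ 0.16458349, -0.60235086,  0.23798541]), 'eef_rot': array([ 9.91107380e-01,  1.33061945e-01, -1.84147857e-04, -8.04224833e-04]), 'contact_force': array([-0.64202598,  0.08219358, -0.05473929]), 'moment': array([-0.07707306, -0.00196177, -0.04863241]), 'finger_force': 0.0, 'opening': 0.9972068650208011}
```

View pics/top0.png

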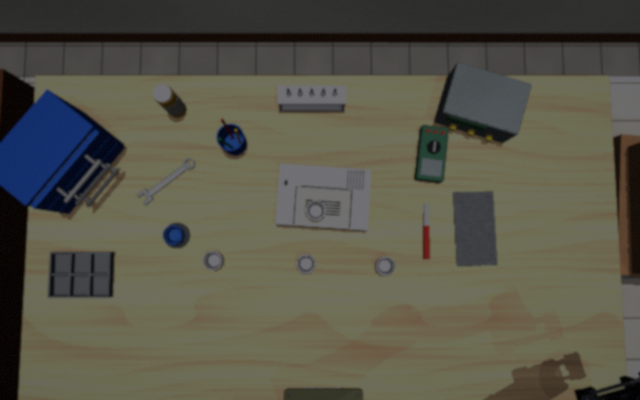

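View pics/side0.png

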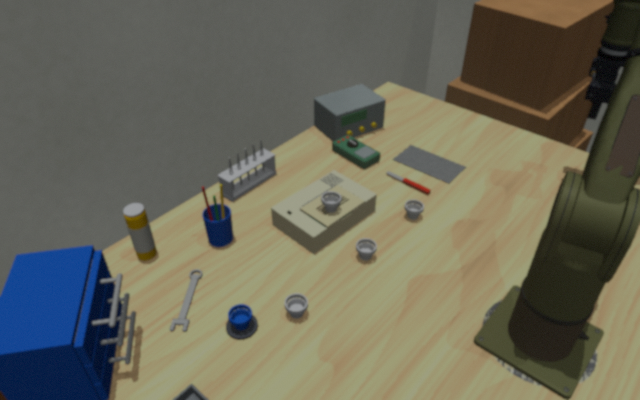

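Top view: stand at (175,235), bench cups at (214,260), (306,263), (384,266), a cup on the flap at (316,210), blade (426,205–258) and mat (475,228). That makes 4 cups. Now an enlarged crop for the pixel positions.

```bash
python3 - <<'E'
from h import *
im=cv2.imread('pics/top0.png')
a=cv2.convertScaleAbs(im[150:280,155:335],alpha=1.5); b=cv2.convertScaleAbs(im[150:280,335:515],alpha=1.5)
f=lambda c:cv2.resize(c,None,fx=4.4,fy=4.4,interpolation=cv2.INTER_CUBIC)
cv2.imwrite('pics/c1.png',f(a));cv2.imwrite('pics/c2.png',f(b))
E
```

```text
(no output)
```

View pics/c1.png

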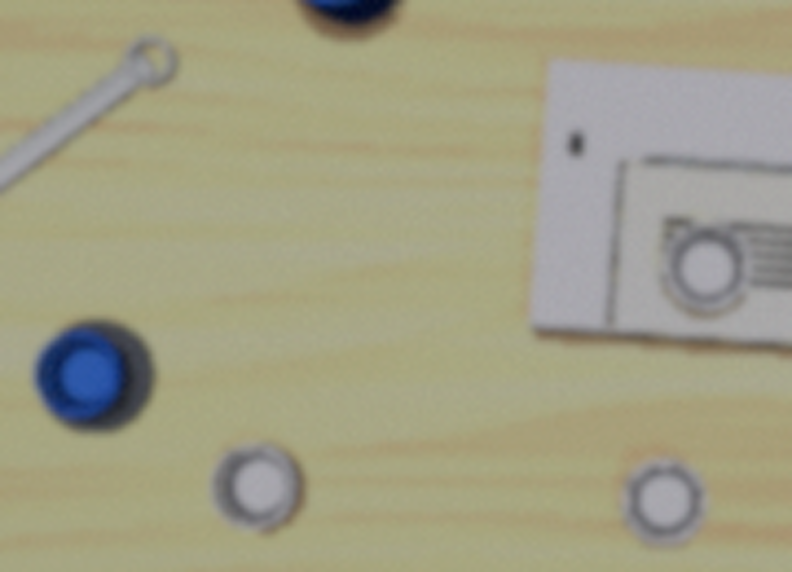

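View pics/c2.png

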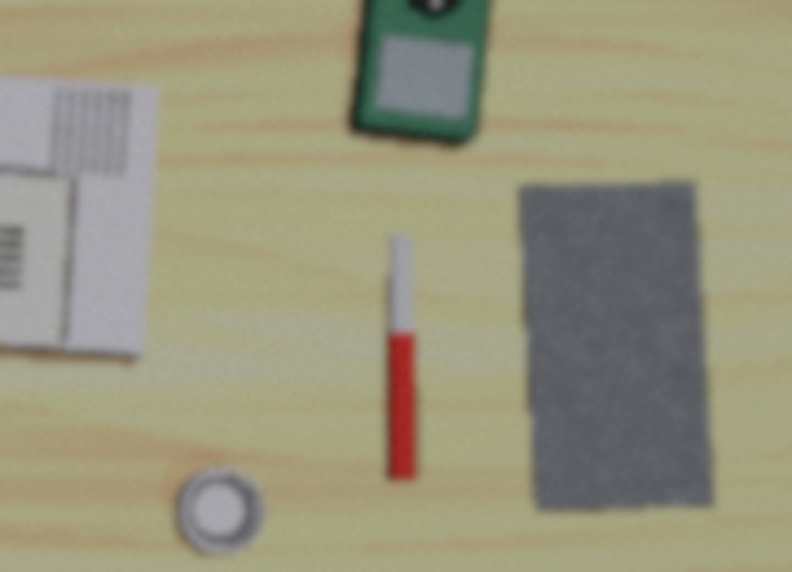

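Crops: stand rim (82,375) in c1; cups A (258,486), B (665,500), and D on the flap (706,268). In c2, cup C is at (221,510), the blade tip/butt at (401,235)/(402,479), and the mat and radio corners are clear.

```bash
cat >> h.py <<'E'
def ray(s,u,v):
    M,T=s['mtx'],s['cam_to_world']; a,b=(u-M[0,2])/M[0,0],(v-M[1,2])/M[1,1]
    return T[:3,3],T[:3,:3]@np.array([a,-b,-1])
def onz(s,u,v,z):
    o,d=ray(s,u,v); return o+d*(z-o[2])/d[2]
def proj(s,p):
    M,T=s['mtx'],s['cam_to_world']; c=T[:3,:3].T@(np.asarray(p)-T[:3,3]); return M[0,2]+M[0,0]*c[0]/-c[2], M[1,2]-M[1,1]*c[1]/-c[2]
E
python3 - <<'E'
from h import *
s=dict(np.load('pics/top0.npz'))
def P(n,c,u,v,z):
    u0=155 if c==1 else 335
    p=onz(s,(u+.5)/4.4-.5+u0,(v+.5)/4.4-.5+150,z); print(n,p.round(4)); return p
P('stand',1,82,375,.046);P('foot',1,97,376,.004)
P('A',1,258,486,.04);P('B',1,665,500,.04);P('C',2,221,510,.04);P('D',1,706,268,.105)
a=P('LF',1,548,60,.06);b=P('LN',1,533,330,.06);c=P('RF',2,158,87,.06);d=P('RN',2,142,352,.06)
print((a+b+c+d)/4, np.linalg.norm(a-b),np.linalg.norm(a-c),np.linalg.norm(c-d),'yaw',np.arctan2(*(a-b+c-d)[1::-1]),np.arctan2(-(a-c+b-d)[0],(a-c+b-d)[1]))
t=P('tip',2,401,235,.007);bt=P('butt',2,402,479,.012)
m=[P('m',2,*q,.003) for q in((519,184),(695,182),(714,507),(536,508))];print(sum(m)/4)
d2=(m[0]-m[3]+m[1]-m[2]);print(np.arctan2(d2[1],d2[0]))
w=r.snapshot('wrist');print(w['mtx'],w['cam_to_world'].round(3)); st=r.get_state()
T=np.eye(4);T[:3,:3]=R.from_quat(st['eef_rot']).as_matrix();T[:3,3]=st['tool_pos'];print((np.linalg.inv(T)@w['cam_to_world']).round(3))
print(T.round(3))
E
```

```text
stand [0.503 0.388 0.046]
foot [0.5039 0.3904 0.004 ]
A [0.4375 0.2837 0.04  ]
B [0.429  0.0426 0.04  ]
C [ 0.4229 -0.1636  0.04  ]
D [0.5615 0.0182 0.105 ]
LF [0.6895 0.1121 0.06  ]
LN [0.5287 0.1199 0.06  ]
RF [ 0.6731 -0.127   0.06  ]
RN [ 0.5156 -0.1158  0.06  ]
[ 0.60173357 -0.00267597  0.06      ] 0.16090822803868363 0.2396280428446858 0.15788934354532208 yaw -0.05955502541295928 -0.06199362755286809
tip [ 0.5897 -0.281   0.007 ]
butt [ 0.4408 -0.2773  0.012 ]
m [ 0.6217 -0.3554  0.003 ]
m [ 0.6229 -0.4643  0.003 ]
m [ 0.4235 -0.4691  0.003 ]
m [ 0.423  -0.3605  0.003 ]
[ 0.5227871  -0.41233225  0.003     ]
0.024645831311320986
[[309.70691629   0.         319.82307218]
 [  0.         309.70691629 202.83239825]
 [  0.           0.           1.        ]] [[ 0.264  0.924  0.276  0.236]
 [-0.965  0.253  0.074 -0.584]
 [-0.001 -0.286  0.958  0.385]
 [ 0.     0.     0.     1.   ]]
[[ 0.     0.958  0.286  0.073]
 [ 1.     0.    -0.     0.001]
 [-0.     0.286 -0.958 -0.146]
 [ 0.     0.     0.     1.   ]]
[[ 0.965  0.264 -0.     0.165]
 [ 0.264 -0.965  0.001 -0.602]
 [-0.    -0.001 -1.     0.238]
 [ 0.     0.     0.     1.   ]]
```

```bash
cat > g.py <<'E'
import sys
from h import *
# target x y z yaw [pitch: tool leans back towards robot]; prints shift, turn units in present tool frame
a=[float(v) for v in sys.argv[1:]]+[0]
s=r.get_state(); C=R.from_quat(s['eef_rot'])
def tgt(yaw,p): return R.from_euler('z',yaw)*R.from_euler('x',np.pi)*R.from_euler('y',p)
d=C.inv().apply(np.array(a[:3])-s['tool_pos'])/.15; t=(C.inv()*tgt(a[3],a[4])).as_rotvec()/(np.pi/2)
print('t',round(s['clock'],1),'pos',s['tool_pos'].round(4),'yaw %.3f'%np.arctan2(*C.as_matrix()[1::-1,0]),'F',s['contact_force'].round(1),'shift',d.round(3),'turn',t.round(3))
E
python3 g.py .423 -.164 .2 0
```

```text
t 0.1 pos [ 0.1646 -0.6025  0.2381] yaw 0.267 F [ 0.7 -0.4 -0.5] shift [ 2.433 -2.365  0.257] turn [-0.001  0.     0.17 ]
```

```bash
R1='' ; python3 -m pendant '[1,0.9,-0.9,0,0,0,0.17, 1,0.9,-0.9,0,0,0,0.17, 1,0.9,-0.9,0,0,0,0.17, 1,0.9,-0.9,0,0,0,0.17, 1,0.9,-0.9,0,0,0,0.17, 1,0.9,-0.9,0,0,0,0.17]' 30
python3 -m pendant '[1,0.54,-0.9,0.1,0,0,0, 1,0.54,-0.9,0.1,0,0,0, 1,0.54,-0.9,0.1,0,0,0, 1,0.54,-0.9,0.1,0,0,0, 1,0.54,-0.9,0.1,0,0,0]'
python3 -m pendant '[1,0.54,-0.9,0.1,0,0,0, 1,0.54,-0.9,0.1,0,0,0, 1,0.54,-0.9,0.1,0,0,0, 1,0.54,-0.9,0.1,0,0,0, 1,0.54,-0.9,0.1,0,0,0, 1,0.54,-0.9,0.1,0,0,0]'
python3 g.py .423 -.164 .03 0; python3 -c "
from h import *
snap('wrist','w1')"
```

```text
clock: 0.75
tool_pos: [0.2599, -0.4367, 0.2388]
eef_rot: [1.0, 0.001, -0.0, 0.0]
contact_force: [-0.8, -0.7, -0.6]
opening: 1.001
finger_force: 0.0
clock: 1.25
tool_pos: [0.3411, -0.3022, 0.2236]
eef_rot: [1.0, 0.001, -0.0, 0.0]
contact_force: [-0.3, -1.1, 0.4]
opening: 1.001
finger_force: 0.0
clock: 1.85
tool_pos: [0.4205, -0.1703, 0.2088]
eef_rot: [1.0, -0.002, -0.0, 0.001]
contact_force: [0.0, 0.6, 0.2]
opening: 1.004
finger_force: 0.0
t 1.9 pos [ 0.4205 -0.1703  0.2088] yaw -0.005 F [0.  0.6 0.2] shift [ 0.017 -0.044  1.192] turn [ 0.001  0.    -0.003]
```

View pics/w1.png

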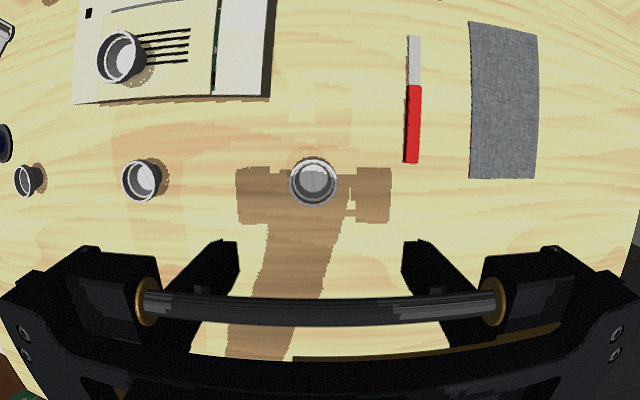

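Wrist view: cup C rim about (313,181), B (142,180), A (28,180), D on the flap (119,57); blade butt (411,162), tip (414,36).

```bash
cat >> h.py <<'E'
def wz(s,u,v,z):
    M,T=s['mtx'],s['cam_to_world']; a=np.array([u-M[0,2],v-M[1,2]]); rr=np.hypot(*a); th=rr/M[0,0]; a=a/max(rr,1e-9)*np.sin(th)
    d=T[:3,:3]@np.array([a[0],-a[1],-np.cos(th)]); o=T[:3,3]; return (o+d*(z-o[2])/d[2]).round(4)
E
python3 - <<'E'
from h import *
s=dict(np.load('pics/w1.npz'))
for n,u,v,z in (('C',313.5,181,.04),('B',142,180,.04),('A',28,180,.04),('D',119.5,57,.105),('butt',411,162,.007),('tip',414.5,36,.007),('radNR',265,97,.06),('radNL',74,104,.06)): print(n,wz(s,u,v,z))
E
```

```text
C [ 0.4237 -0.1652  0.04  ]
B [0.429 0.036 0.04 ]
A [0.4383 0.2664 0.04  ]
D [0.56   0.0115 0.105 ]
butt [ 0.4393 -0.2785  0.007 ]
tip [ 0.5881 -0.2806  0.007 ]
radNR [ 0.5106 -0.1203  0.06  ]
radNL [0.5297 0.1187 0.06  ]
```

```bash
python3 -m pendant '[1,0.02,-0.04,0.8,0,0,0, 1,0.02,-0.04,0.8,0,0,0, 1,0.02,-0.04,0.8,0,0,0, 1,0.02,-0.04,0.8,0,0,0, 1,0.02,-0.04,0.8,0,0,0]'
python3 -m pendant '[1,0,0,0.2,0,0,0, 1,0,0,0.4,0,0,0, 1,0,0,0.4,0,0,0, 0.3,0,0,0.4,0,0,0, 0.3,0,0,0.4,0,0,0, 0.3,0,0,0.4,0,0,0, 0.3,0,0,0.4,0,0,0, 0.3,0,0,0.4,0,0,0, 0.3,0,0,0.4,0,0,0, 0.3,0,0,0.4,0,0,0]' 20
python3 g.py .4235 -.1645 .029 0
```

```text
clock: 2.4
tool_pos: [0.4239, -0.163, 0.0891]
eef_rot: [1.0, -0.002, -0.0, 0.0]
contact_force: [-1.1, -0.1, 0.1]
opening: 1.001
finger_force: 0.0
clock: 3.4
tool_pos: [0.4251, -0.1619, 0.0296]
eef_rot: [1.0, -0.001, 0.001, 0.001]
contact_force: [0.5, -1.0, 7.7]
opening: 0.572
finger_force: 19.9
t 3.4 pos [ 0.4251 -0.1619  0.0296] yaw -0.001 F [ 0.5 -1.   7.7] shift [-0.011  0.018  0.004] turn [ 0.001 -0.001 -0.001]
```

```bash
python3 -m pendant '[0.3,0,0,-0.93,0,0,0, 0.3,0,0,-0.93,0,0,0, 0.3,0,0,-0.93,0,0,0, 0.3,0,0,-0.93,0,0,0]' 20
for i in 1 2 3; do python3 -m pendant '[0.3,0.17,-0.92,0,0,0,0, 0.3,0.17,-0.92,0,0,0,0, 0.3,0.17,-0.92,0,0,0,0, 0.3,0.17,-0.92,0,0,0,0]'; done | grep -E "pos|opening"
python3 -m pendant '[0.3,0,0,0,0,0,0, 0.3,0,0,0,0,0,0]'
python3 g.py .503 .389 .17 0; python3 -c "
from h import *
snap('wrist','w2')"
```

```text
clock: 3.8
tool_pos: [0.4269, -0.1616, 0.1725]
eef_rot: [1.0, -0.001, 0.004, 0.001]
contact_force: [0.8, 0.9, 0.3]
opening: 0.576
finger_force: 19.9
tool_pos: [0.4513, -0.0159, 0.1681]
opening: 0.572
tool_pos: [0.4763, 0.122, 0.168]
opening: 0.573
tool_pos: [0.5008, 0.2595, 0.1678]
opening: 0.575
clock: 5.2
tool_pos: [0.5008, 0.2498, 0.1674]
eef_rot: [1.0, -0.001, -0.001, 0.002]
contact_force: [-0.9, -0.6, -0.4]
opening: 0.572
finger_force: 19.9
t 5.2 pos [0.5008 0.2498 0.1674] yaw -0.003 F [-0.9 -0.6 -0.4] shift [ 0.012 -0.928 -0.02 ] turn [ 0.002  0.001 -0.002]
```

View pics/w2.png

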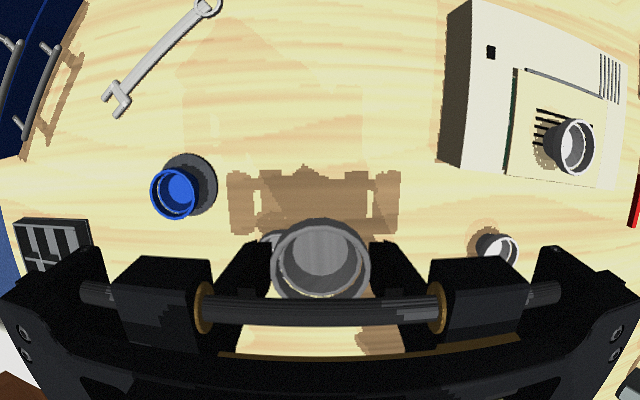

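Cup held in the grip; stand rim about (174,194), cup A partly hidden behind it.

```bash
python3 - <<'E'
from h import *
s=dict(np.load('pics/w2.npz')); print(wz(s,174.5,194,.046),wz(s,186,187,.006), wz(s,498,250,.04),wz(s,573,146,.105))
T=s['cam_to_world']; print(wz(s,320,265,.1674+.011))
E
```

```text
[0.5037 0.3885 0.046 ] [0.5008 0.3938 0.006 ] [0.437  0.0505 0.04  ] [0.5629 0.0272 0.105 ]
[0.5019 0.2487 0.1784]
```

```bash
python3 -m pendant '[0.3,0.015,-0.925,0,0,0,0, 0.3,0.015,-0.925,0,0,0,0, 0.3,0.015,-0.925,0,0,0,0, 0.3,0.015,-0.925,0,0,0,0, 0.3,0.015,-0.925,0,0,0,0, 0.3,0.015,-0.925,0,0,0,0, 0.3,0.015,-0.925,0.3,0,0,0, 0.3,0.015,-0.925,0.5,0,0,0, 0.3,0.015,-0.925,0.6,0,0,0, 0.3,0.015,-0.925,0.7,0,0,0, 0.3,0.015,-0.925,0.75,0,0,0, 0.3,0.015,-0.925,0.77,0,0,0]'
python3 -m pendant '[0.3,0,0,0.01,0,0,0, 0.3,0,0,0.02,0,0,0, 0.3,0,0,0.02,0,0,0]'
python3 g.py .5035 .3885 .05 0
```

```text
clock: 6.45
tool_pos: [0.505, 0.3927, 0.0534]
eef_rot: [1.0, -0.0, 0.002, -0.001]
contact_force: [2.0, 1.5, 2.6]
opening: 0.574
finger_force: 19.9
clock: 6.75
tool_pos: [0.5053, 0.3931, 0.051]
eef_rot: [1.0, -0.0, 0.002, -0.002]
contact_force: [4.9, 3.5, 3.2]
opening: 0.574
finger_force: 20.0
t 6.8 pos [0.5053 0.3931 0.051 ] yaw -0.000 F [4.9 3.5 3.2] shift [-0.012  0.031  0.007] turn [-0.002 -0.003 -0.   ]
```

```bash
python3 -m pendant '[1,0,0,0,0,0,0, 1,0,0,0,0,0,0, 1,0,0,0,0,0,0, 1,0,0,0,0,0,0, 1,0,0,-0.3,0,0,0, 1,0,0,-0.8,0,0,0, 1,0,0,-0.8,0,0,0, 1,0,0,-0.8,0,0,0]'
python3 -m pendant '[1,-0.2,0.7,0,0,0,0, 1,-0.2,0.7,0,0,0,0, 1,-0.2,0.7,0,0,0,0, 1,-0.2,0.7,0,0,0,0, 1,-0.2,0.7,0,0,0,0]'
python3 g.py .4375 .283 .029 0; python3 -c "
from h import *
snap('wrist','w3')"
```

```text
clock: 7.55
tool_pos: [0.5051, 0.3932, 0.1738]
eef_rot: [1.0, -0.0, 0.003, -0.002]
contact_force: [-0.1, 0.0, 0.5]
opening: 1.001
finger_force: 0.0
clock: 8.05
tool_pos: [0.4734, 0.2881, 0.1693]
eef_rot: [1.0, 0.0, -0.0, -0.001]
contact_force: [-0.4, 0.3, -0.2]
opening: 1.001
finger_force: 0.0
t 8.1 pos [0.4734 0.2881 0.1693] yaw 0.001 F [-0.4  0.3 -0.2] shift [-0.239  0.035  0.935] turn [-0.001  0.     0.   ]
```

View pics/w3.png

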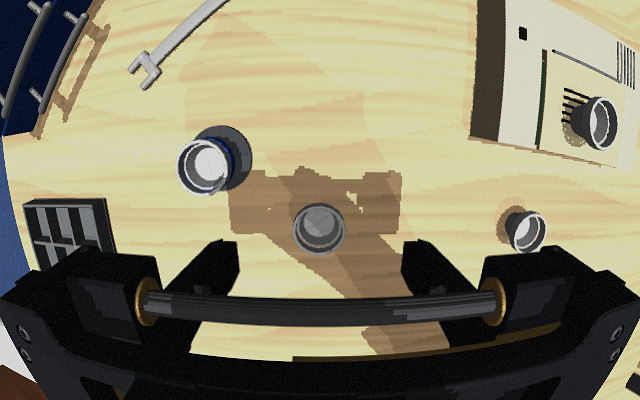

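Cup C is nested (rim ≈(204,166)); cup A rim ≈(320,229), B ≈(528,232), D ≈(601,124).

```bash
python3 - <<'E'
from h import *
s=dict(np.load('pics/w3.npz')); print('A',wz(s,320,229,.04),'stack',wz(s,204,166,.06),'B',wz(s,528.5,231.5,.04),'D',wz(s,601,124,.105))
E
python3 g.py .438 .286 .029 0
```

```text
A [0.4387 0.2869 0.04  ] stack [0.5043 0.3886 0.06  ] B [0.4308 0.0488 0.04  ] D [0.5611 0.0248 0.105 ]
t 8.1 pos [0.4735 0.2887 0.1694] yaw 0.001 F [-0.5 -0.3  0.8] shift [-0.237  0.02   0.936] turn [-0.001 -0.     0.001]
```

```bash
python3 -m pendant '[1,-0.23,0.015,0.3,0,0,0, 1,-0.23,0.015,0.5,0,0,0, 1,-0.23,0.015,0.8,0,0,0, 1,-0.23,0.015,0.93,0,0,0, 1,-0.23,0.015,0.93,0,0,0, 0.3,-0.23,0.015,0.93,0,0,0, 0.3,-0.23,0.015,0.93,0,0,0, 0.3,-0.23,0.015,0.93,0,0,0, 0.3,-0.23,0.015,0.93,0,0,0, 0.3,-0.23,0.015,0.93,0,0,0, 0.3,-0.23,0.015,0.93,0,0,0, 0.3,-0.23,0.015,0.93,0,0,0]' 20
python3 -m pendant '[0.3,0,0,-0.5,0,0,0, 0.3,0,0,-0.93,0,0,0, 0.3,0.2,-0.3,-0.93,0,0,0, 0.3,0.44,-0.68,-0.93,0,0,0, 0.3,0.44,-0.68,-0.93,0,0,0, 0.3,0.44,-0.68,-0.93,0,0,0, 0.3,0.44,-0.68,-0.93,0,0,0, 0.3,0.44,-0.68,-0.93,0,0,0]'
python3 g.py .504 .389 .0645 0
```

```text
clock: 9.3
tool_pos: [0.4394, 0.2849, 0.031]
eef_rot: [1.0, -0.0, 0.001, -0.001]
contact_force: [-0.1, 0.7, 6.6]
opening: 0.586
finger_force: 20.0
clock: 10.1
tool_pos: [0.504, 0.3844, 0.1689]
eef_rot: [1.0, -0.0, -0.001, 0.001]
contact_force: [-0.2, 0.0, -0.0]
opening: 0.583
finger_force: 20.0
t 10.1 pos [0.504  0.3844 0.1689] yaw -0.001 F [-0.2  0.  -0. ] shift [ 0.001 -0.033  0.696] turn [ 0.002  0.001 -0.001]
```

```bash
python3 -m pendant '[0.3,0,-0.03,0.3,0,0,0, 0.3,0,-0.03,0.5,0,0,0, 0.3,0,-0.03,0.6,0,0,0, 0.3,0,-0.03,0.66,0,0,0, 0.3,0,-0.03,0.69,0,0,0, 0.3,0,-0.03,0.69,0,0,0]'
python3 -m pendant '[1,0,0,0,0,0,0, 1,0,0,0,0,0,0, 1,0,0,0,0,0,0, 1,0,0,0,0,0,0, 1,0,0,-0.3,0,0,0, 1,0,0,-0.7,0,0,0, 1,0,0,-0.7,0,0,0, 1,0,0,-0.7,0,0,0]'
for i in 1 2; do python3 -m pendant '[1,-0.25,1,0,0,0,0, 1,-0.25,1,0,0,0,0, 1,-0.25,1,0,0,0,0, 1,-0.25,1,0,0,0,0, 1,-0.25,1,0,0,0,0]' | grep -E "pos"; done
python3 g.py .430 .0435 .03 0
cat >> h.py <<'E'
def moved(f,pts):
    a=r.snapshot('top')['img'].astype(int); s=dict(np.load('pics/top0.npz')); b=s['img'].astype(int)
    cv2.imwrite('pics/'+f+'.png',a[:,:,::-1])
    for n,p in pts.items():
        u,v=[int(round(c)) for c in proj(s,p)]; d=abs(a-b)[v-9:v+10,u-9:u+10]; print(n,'mean diff %.1f'%d.mean(), 'base %.1f'%0)
PT=dict(B=(.43,.043,.04),D=(.5615,.02,.105),tip=(.575,-.28,.007),butt=(.46,-.278,.01),bench=(.35,-.2,0))
E
python3 -c "
from h import *
moved('t1',PT)"
```

```text
clock: 10.7
tool_pos: [0.5083, 0.393, 0.0688]
eef_rot: [1.0, -0.001, 0.003, -0.003]
contact_force: [0.7, 2.8, 0.0]
opening: 0.586
finger_force: 20.0
clock: 11.5
tool_pos: [0.5058, 0.3914, 0.1732]
eef_rot: [1.0, -0.0, 0.002, -0.001]
contact_force: [0.5, -0.1, -0.1]
opening: 1.001
finger_force: 0.0
tool_pos: [0.4662, 0.2382, 0.1697]
tool_pos: [0.4301, 0.091, 0.1706]
t 12.5 pos [0.4301 0.091  0.1706] yaw -0.001 F [ 0.3  0.2 -0.1] shift [0.    0.317 0.937] turn [-0.     0.    -0.001]
B mean diff 61.0 base 0.0
D mean diff 6.2 base 0.0
tip mean diff 6.7 base 0.0
butt mean diff 5.6 base 0.0
bench mean diff 6.9 base 0.0[ WARN:0@1.695] global loadsave.cpp:1063 imwrite_ Unsupported depth image for selected encoder is fallbacked to CV_8U.
```

```bash
python3 -c "
from h import *
snap('wrist','w4')"
```

```text
(no output)
```

View pics/w4.png

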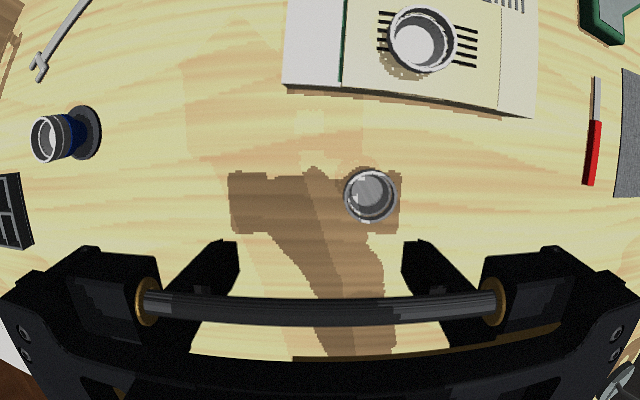

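Two cups are nested upright. B rim ≈(370,194), D rim ≈(422,40), stack rim ≈(47,138).

```bash
python3 - <<'E'
from h import *
s=dict(np.load('pics/w4.npz')); print('B',wz(s,370,194,.04),'D',wz(s,422,40,.105),'stk',wz(s,47,138,.074))
E
python3 g.py .4305 .0435 .03 0
```

```text
B [0.4304 0.0449 0.04  ] D [0.5597 0.0206 0.105 ] stk [0.5033 0.3817 0.074 ]
t 12.6 pos [0.4309 0.0935 0.1709] yaw 0.003 F [0.2 0.4 0.2] shift [-0.005  0.336  0.939] turn [-0.001 -0.001  0.002]
```

```bash
python3 -m pendant '[1,0,0.325,0.3,0,0,0, 1,0,0.325,0.5,0,0,0, 1,0,0.325,0.8,0,0,0, 1,0,0.325,0.93,0,0,0, 1,0,0.325,0.93,0,0,0, 0.3,0,0.325,0.93,0,0,0, 0.3,0,0.325,0.93,0,0,0, 0.3,0,0.325,0.93,0,0,0, 0.3,0,0.325,0.93,0,0,0, 0.3,0,0.325,0.93,0,0,0, 0.3,0,0.325,0.93,0,0,0, 0.3,0,0.325,0.93,0,0,0]' 20
python3 -m pendant '[0.3,0,0,-0.5,0,0,0, 0.3,0,0,-0.97,0,0,0, 0.3,0.1,-0.3,-0.97,0,0,0, 0.3,0.25,-1,-0.97,0,0,0, 0.3,0.25,-1,-0.97,0,0,0, 0.3,0.25,-1,-0.97,0,0,0]' | grep pos
python3 -m pendant '[0.3,0.25,-1,0,0,0,0, 0.3,0.25,-1,0,0,0,0, 0.3,0.25,-1,0,0,0,0, 0.3,0.25,-1,0,0,0,0]' | grep pos
python3 -m pendant '[0.3,0,-0.27,0,0,0,0, 0.3,0,-0.27,0,0,0,0, 0.3,0,-0.27,0,0,0,0]' | grep pos
python3 g.py .504 .389 .078 0
```

```text
clock: 13.8
tool_pos: [0.4355, 0.0427, 0.0367]
eef_rot: [1.0, -0.0, -0.005, 0.0]
contact_force: [0.0, 0.9, 4.4]
opening: 0.562
finger_force: 19.9
tool_pos: [0.4751, 0.1983, 0.1827]
tool_pos: [0.5106, 0.3511, 0.1811]
tool_pos: [0.5108, 0.3832, 0.1803]
t 15.1 pos [0.5108 0.3832 0.1803] yaw 0.002 F [ 0.5 -0.8 -0.1] shift [-0.038 -0.04   0.682] turn [0.001 0.007 0.001]
```

```bash
python3 -m pendant '[0.3,-0.025,-0.04,0,0,0,0, 0.3,-0.025,-0.04,0.3,0,0,0, 0.3,-0.025,-0.04,0.45,0,0,0, 0.3,-0.025,-0.04,0.52,0,0,0, 0.3,-0.025,-0.04,0.56,0,0,0, 0.3,-0.025,-0.04,0.6,0,0,0, 0.3,-0.025,-0.04,0.62,0,0,0, 0.3,-0.025,-0.04,0.62,0,0,0]'

```

```text
clock: 15.9
tool_pos: [0.5109, 0.3908, 0.0913]
eef_rot: [1.0, -0.001, -0.001, -0.002]
contact_force: [2.9, 1.8, 7.4]
opening: 0.565
finger_force: 20.1
```

```bash
python3 -m pendant '[0.65,0,0,0,0,0,0, 0.65,0,0,0,0,0,0, 1,0,0,0,0,0,0, 1,0,0,0,0,0,0, 1,0,0,-0.2,0,0,0, 1,0,0,-0.6,0,0,0, 1,0,0,-0.6,0,0,0, 1,0,0,-0.6,0,0,0]'
python3 -m pendant '[1,0,0.7,0,0,0,0, 1,0,0.7,0,0,0,0, 1,0,0.7,0,0,0,0, 1,0,0.7,0,0,0,0]' |grep pos
python3 - <<'E'
from h import *
w=snap('wrist','w5');t=snap('side','s5')
a=cv2.resize(w['img'][90:270,60:330],(540,360));b=cv2.resize(t['img'][260:360,190:300],(396,360))
cv2.imwrite('pics/c5.png',cv2.resize(np.hstack([a,b]),(800,308))[:,:,::-1])
for z in(.088,):print('predicted rim',z)
E
```

```text
clock: 16.7
tool_pos: [0.5088, 0.3899, 0.1798]
eef_rot: [1.0, -0.0, -0.004, -0.001]
contact_force: [0.2, -0.4, -0.6]
opening: 0.999
finger_force: 0.0
tool_pos: [0.5074, 0.281, 0.1762]
predicted rim 0.088
```

View pics/c5.png

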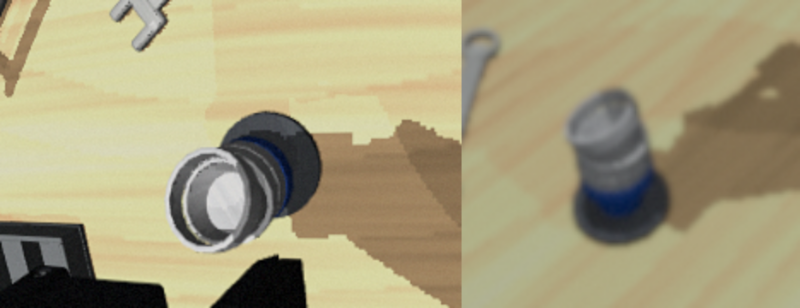

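The upper cup seems to lean a little in the side view (rim lower on the left). I'll check the rim centre, then press it down with half-open fingers.

```bash
python3 - <<'E'
from h import *
s=dict(np.load('pics/w5.npz')); print(wz(s,181.7,207,.088),wz(s,181.7,207,.094), wz(s,60+270/1.709,90+165/1.709,.006))
E
python3 g.py .504 .389 .12 0
```

```text
[0.5068 0.3969 0.088 ] [0.5087 0.3939 0.094 ] [0.5034 0.3901 0.006 ]
t 17.2 pos [0.5072 0.2853 0.177 ] yaw 0.001 F [-0.4  0.4 -1. ] shift [-0.016 -0.691  0.38 ] turn [0.    0.008 0.001]
```

```bash
python3 -m pendant '[0.48,-0.03,-0.69,0,0,0,0, 0.48,-0.03,-0.69,0,0,0,0, 0.48,-0.03,-0.69,0,0,0,0, 0.48,-0.03,-0.69,0.2,0,0,0, 0.48,-0.03,-0.69,0.38,0,0,0, 0.48,-0.03,-0.69,0.45,0,0,0, 0.48,-0.03,-0.69,0.5,0,0,0, 0.48,-0.03,-0.69,0.53,0,0,0, 0.48,-0.03,-0.69,0.53,0,0,0]'
python3 -m pendant '[0.48,0,0,0.02,0,0,0, 0.48,0,0,0.04,0,0,0, 0.48,0,0,0.04,0,0,0]'
python3 -m pendant '[0.48,0,0,0.02,0,0,0, 0.48,0,0,0.04,0,0,0, 0.48,0,0,0.04,0,0,0]'
```

```text
clock: 18.1
tool_pos: [0.5028, 0.3884, 0.0988]
eef_rot: [1.0, 0.0, -0.005, -0.0]
contact_force: [1.2, -0.8, 0.4]
opening: 0.478
finger_force: 0.1
clock: 18.4
tool_pos: [0.5025, 0.3873, 0.0924]
eef_rot: [1.0, -0.0, -0.005, 0.001]
contact_force: [-0.3, 0.6, -0.1]
opening: 0.475
finger_force: 0.1
clock: 18.7
tool_pos: [0.5022, 0.3869, 0.0857]
eef_rot: [1.0, -0.0, -0.005, 0.001]
contact_force: [0.4, 0.4, -0.5]
opening: 0.483
finger_force: 0.1
```

```bash
python3 -m pendant '[0.48,0,0,0.02,0,0,0, 0.48,0,0,0.03,0,0,0, 0.48,0,0,0.03,0,0,0]'
python3 - <<'E'
from h import *
w=snap('wrist','w6');t=snap('side','s6')
a=cv2.resize(w['img'][130:400,180:460],(560,540));b=cv2.resize(t['img'][230:350,180:310],(390,360));b=np.vstack([b,np.zeros((180,390,3),np.uint8)])
cv2.imwrite('pics/c6.png',cv2.resize(np.hstack([a,b]),(800,455))[:,:,::-1])
E
```

```text
clock: 19.0
tool_pos: [0.5024, 0.3873, 0.0815]
eef_rot: [1.0, -0.0, -0.005, 0.001]
contact_force: [-0.5, 0.3, 0.2]
opening: 0.478
finger_force: 0.2
```

View pics/c6.png

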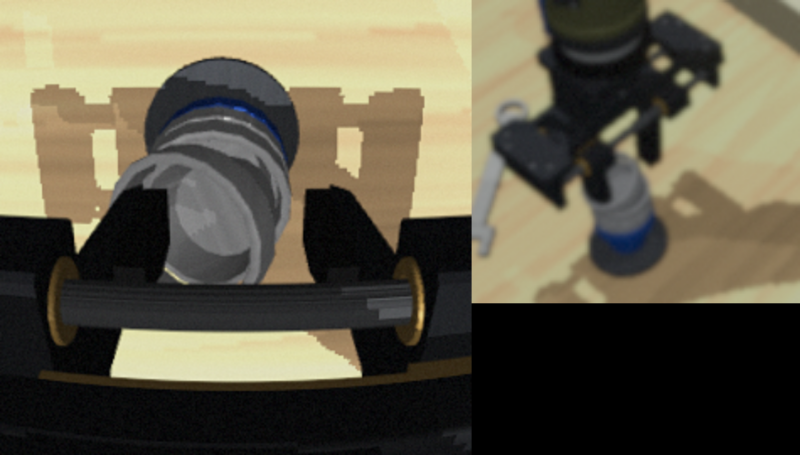

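The cup leans to +y and the left finger is inside it. I'll raise, open, and re-grip centred on the stand to right it.

```bash
python3 -m pendant '[0.48,0,0,-0.2,0,0,0, 0.48,0,0,-0.35,0,0,0, 1,0,0,-0.35,0,0,0, 1,0,0,-0.35,0,0,0, 1,0,0,-0.35,0,0,0, 1,0.02,-0.01,-0.2,0,0,0, 1,0.02,-0.01,-0.05,0,0,0, 1,0.02,-0.01,-0.03,0,0,0, 1,0.02,-0.01,-0.03,0,0,0]' 
python3 -m pendant '[0.5,0,0,0,0,0,0, 0.5,0,0,0,0,0,0, 0.5,0,0,0,0,0,0, 0.5,0,0,0,0,0,0, 0.5,0,0,0,0,0,0, 0.5,0,0,0,0,0,0]' 6
python3 -m pendant '[0.5,0,0,0.02,0,0,0, 0.5,0,0,0.03,0,0,0, 0.5,0,0,0.03,0,0,0]'
```

```text
clock: 20.0
tool_pos: [0.5047, 0.3884, 0.0851]
eef_rot: [1.0, 0.0, -0.006, 0.001]
contact_force: [-0.2, 0.6, -0.0]
opening: 1.001
finger_force: 0.0
clock: 20.6
tool_pos: [0.5058, 0.3908, 0.0872]
eef_rot: [1.0, 0.0, -0.004, -0.001]
contact_force: [-0.7, 3.4, 2.7]
opening: 0.582
finger_force: 6.0
clock: 20.9
tool_pos: [0.5063, 0.3915, 0.0833]
eef_rot: [1.0, 0.0, -0.004, -0.002]
contact_force: [-0.8, 3.6, 6.4]
opening: 0.582
finger_force: 6.0
```

```bash
python3 -m pendant '[0.5,0,0,0,0,0,0, 0.5,0,0,0,0,0,0, 0.5,0,0,-0.1,0,0,0, 0.5,0,0,-0.25,0,0,0, 0.5,0,0,-0.25,0,0,0, 0.5,0,0,-0.25,0,0,0]' 20
python3 g.py .506 .393 .085 0
python3 - <<'E'
from h import *
w=snap('wrist','w7')
g=cv2.cvtColor(w['img'],cv2.COLOR_RGB2GRAY)[150:340:6,230:420:3]
for row in g: print(''.join(' .:-=+*#%@'[min(9,v//26)] for v in row))
E
```

```text
clock: 21.5
tool_pos: [0.506, 0.3879, 0.1194]
eef_rot: [1.0, -0.0, -0.005, 0.001]
contact_force: [-0.6, 0.3, -0.7]
opening: 0.572
finger_force: 20.0
t 21.5 pos [0.506  0.3879 0.1194] yaw -0.001 F [-0.6  0.3 -0.7] shift [ 0.002 -0.035  0.229] turn [ 0.002  0.006 -0.   ]
########%%%%%%%%%%%%%%%%%%%%%%%%%%%%%%%%%%%%####################
#########################################################%#%####
#######################+-::-::::*###############################
%%%%%%%%%%%%%%%%%%%#::-------------:%%%%%%%%%%%%%%%%%%%%%%%%%%%%
%%%%%%%#######**%%:.......:::--------:#%%%%%%%%%%%%%%%%%%%==%%%%
+++=%%%*+++++=++*.......... .....-------#++=+++==+%%%*=+++=+==%%
*************++=.......::::::::-. ......-=++++++==+++==+=======%
++++++++++++++=.....:--:::::::::=::......=====================+#
+++++%%%+++++++...-:-++==========-:::....=========%===========+#
+++++%%%+++=+++..:+=-.=+=+===+===-==::...========###==========%#
+++++%%%+++++++-===::+=+==+++===++:===:..========%#===========%%
==+=+###======+==-::=++=:-======--:.:-=.=========%#===========#%
+++++#%%+++++++=:+::-==+==========+++=:::=========
[... 543 characters left out ...]
      =+:::%+::-::::++++++++==+:::.=:==                 
              %=+:::+==:::::::::::::::::::===+=                 
             =%%++::::*=-:::::::::::::::=+:=+=+:        .       
        .   +%###*+=:::::#==-:::::::==+=.:=+=+++.               
.......... .     . .        .     .               . ..:::::::::.
.....................................................::::.......
........................................................:::::::-
............................................................:---
    .=-::. ..........................................::-        
    %%%%%%%%%%%%%%%%%%%%%%%%%%%%%%%%%%%%%%%%%%%%%%%%*++++       
   *%%%%%%%%%%%%%%%%%%%%%%%%%%%%%%%%%%%%%%%%%%%%%%%%#%*==:
```

```bash
python3 -m pendant '[0.5,0.01,-0.035,0.05,0,0,0, 0.5,0.01,-0.035,0.1,0,0,0, 0.5,0.01,-0.035,0.14,0,0,0, 0.5,0.01,-0.035,0.17,0,0,0, 0.5,0.01,-0.035,0.2,0,0,0, 0.5,0.01,-0.035,0.2,0,0,0]'
python3 -m pendant '[0.5,0,0,0.02,0,0,0, 0.5,0,0,0.04,0,0,0, 0.5,0,0,0.04,0,0,0]'
python3 -c "
from h import *
s=dict(np.load('pics/w7.npz'))
print(wz(s,320,255,.1194+.01),wz(s,320,260,.1194+.01))"
```

```text
clock: 22.15
tool_pos: [0.5066, 0.3939, 0.0884]
eef_rot: [1.0, 0.0, -0.006, 0.001]
contact_force: [0.9, 0.5, -0.7]
opening: 0.575
finger_force: 20.0
clock: 22.45
tool_pos: [0.5072, 0.3946, 0.0834]
eef_rot: [1.0, 0.0, -0.005, 0.0]
contact_force: [0.3, 1.1, 1.0]
opening: 0.574
finger_force: 20.0
[0.5123 0.3868 0.1294] [0.5095 0.3868 0.1294]
```

```bash
python3 -m pendant '[0.5,0,0,0.02,0,0,0, 0.5,0,0,0.04,0,0,0, 0.5,0,0,0.04,0,0,0]'
python3 -m pendant '[0.5,0,0,0.02,0,0,0, 0.5,0,0,0.03,0,0,0, 0.5,0,0,0.03,0,0,0]'
```

```text
clock: 22.75
tool_pos: [0.5084, 0.3974, 0.0793]
eef_rot: [1.0, 0.0, -0.003, -0.003]
contact_force: [-0.4, 2.5, 7.6]
opening: 0.574
finger_force: 20.0
clock: 23.05
tool_pos: [0.5086, 0.3979, 0.0766]
eef_rot: [1.0, 0.0, -0.002, -0.003]
contact_force: [-2.4, -0.1, 17.9]
opening: 0.574
finger_force: 24.9
```

```bash
python3 -m pendant '[0.5,0,0,-0.03,0,0,0, 0.7,0,0,-0.03,0,0,0, 0.7,0,0,-0.03,0,0,0, 1,0,0,-0.03,0,0,0, 1,0,0,-0.03,0,0,0, 1,0,0,-0.25,0,0,0, 1,0,0,-0.25,0,0,0, 0.45,0,0,-0.25,0,0,0, 0.45,0,0,-0.25,0,0,0, 0.45,0,0,-0.25,0,0,0, 0.45,0,0,-0.25,0,0,0]'
python3 -m pendant '[0.45,-0.01,0.02,0.1,0,0,0, 0.45,-0.01,0.02,0.13,0,0,0, 0.45,-0.01,0.02,0.15,0,0,0, 0.45,-0.01,0.02,0.17,0,0,0, 0.45,-0.01,0.02,0.17,0,0,0]'
python3 -m pendant '[0.45,0,0,0.01,0,0,0, 0.45,0,0,0.02,0,0,0, 0.45,0,0,0.02,0,0,0]'
```

```text
clock: 24.15
tool_pos: [0.5068, 0.3939, 0.1095]
eef_rot: [1.0, -0.0, -0.006, 0.001]
contact_force: [-0.3, -0.3, -0.2]
opening: 0.663
finger_force: 0.0
clock: 24.65
tool_pos: [0.5069, 0.3902, 0.0884]
eef_rot: [1.0, -0.001, -0.004, 0.001]
contact_force: [-3.3, -5.5, 23.7]
opening: 0.451
finger_force: 11.7
clock: 24.95
tool_pos: [0.5081, 0.3905, 0.0881]
eef_rot: [1.0, -0.001, -0.002, 0.001]
contact_force: [-5.0, -8.6, 38.7]
opening: 0.453
finger_force: 19.8
```

Contact exactly at 88 mm: the third cup is seated. Next is the cup on the flap.

```bash
python3 -m pendant '[0.45,0,0,-0.3,0,0,0, 1,0,0,-0.62,0,0,0, 1,0,0,-0.62,0,0,0, 1,0,0,-0.62,0,0,0]' | grep pos
for i in 1 2; do python3 -m pendant '[1,0.18,0.97,0,0,0,0, 1,0.18,0.97,0,0,0,0, 1,0.18,0.97,0,0,0,0, 1,0.18,0.97,0,0,0,0, 1,0.18,0.97,0,0,0,0]' | grep -E "pos"; done
python3 -m pendant '[1,0,0,0,0,0,0]' | grep pos
python3 g.py .561 .02 .097 0
python3 - <<'E'
from h import *
w=snap('wrist','w8')
g=cv2.cvtColor(w['img'],cv2.COLOR_RGB2GRAY)[110:290:5,260:500:3]
for row in g: print(''.join(' .:-=+*#%@'[min(9,v//26)] for v in row))
E
```

```text
tool_pos: [0.507, 0.3919, 0.1761]
tool_pos: [0.533, 0.2439, 0.1732]
tool_pos: [0.5602, 0.1012, 0.1738]
tool_pos: [0.5598, 0.1038, 0.1742]
t 26.4 pos [0.5598 0.1038 0.1742] yaw 0.004 F [-0.1  0.3  0.5] shift [0.011 0.56  0.513] turn [-0.001  0.007  0.003]
#################%%%#-.. ####%%#%##%#%#%%###%%%##%%%%#%##%%%%###%%#%##%###%%####
###############%#%%%#%%%%%%##%%%%%%%#%#%%%%%%#%%#%#%#%###%%#%%%%###%%##%########
################%%%%%#######%##%%=:==========----=+##%%%%%###%#%%#%%%%##%#####%%
################%###%#%%%##%%#%#%::######%###%##**+::=====---+#%%%%%%##########*
##################%%##%%%#####%%%.-####################%#%#%*+======---=*#%#%##-
#################%%%##%%%%#%#%#%%.*#######%#%%##%###%################%##+=====--
################%####%%%%%%######.##########%##################################%
##############%####%##%%%%##%###+.######################%%######################
################%#%%#####%##%%##=:####%######%%##############%#%#%##############
##############%%#%#%##%%##%##%##-:#%#######%##########%####%########%####%######
##############%%#%%%####%##%%%#%.-#
[... 1370 characters left out ...]
========+###########          *#####################
#########=========--------============##########           .####################
##########=---------------============#########*             =##############+=-:
####*#####**-=-=--==-=----=============+#######+               *###########     
#*#****#**#*#-------=--==-==============#######-                 ##########     
##############*==--===-==================*#####.                  -#######      
################==========================######                    ######      
#####*****##****+----------=================*###-                    .###= .....
##################+==========================####-                     +# ......
```

```bash
python3 -c "
from h import *
s=dict(np.load('pics/w8.npz'))
print(wz(s,425,207,.105))"
```

```text
[0.5654 0.0231 0.105 ]
```

```bash
python3 -m pendant '[1,0.02,0.545,0,0,0,0, 1,0.02,0.545,0,0,0,0, 1,0.02,0.545,0.2,0,0,0, 1,0.02,0.545,0.4,0,0,0, 1,0.02,0.545,0.51,0,0,0, 1,0.02,0.545,0.51,0,0,0, 0.4,0.02,0.545,0.51,0,0,0, 0.4,0.02,0.545,0.51,0,0,0, 0.4,0.02,0.545,0.51,0,0,0, 0.4,0.02,0.545,0.51,0,0,0, 0.4,0.02,0.545,0.51,0,0,0, 0.4,0.02,0.545,0.51,0,0,0]' 15
python3 -m pendant '[0.4,0,0,-0.3,0,0,0, 0.4,0,0,-0.6,0,0,0, 0.4,0,0,-0.6,0,0,0, 0.4,-0.1,-0.5,-0.6,0,0,0, 0.4,-0.19,-0.95,-0.6,0,0,0, 0.4,-0.19,-0.95,-0.6,0,0,0, 0.4,-0.19,-0.95,-0.6,0,0,0]' | grep pos
python3 -m pendant '[0.4,-0.19,-0.95,0,0,0,0, 0.4,-0.19,-0.95,0,0,0,0, 0.4,-0.19,-0.95,0,0,0,0, 0.4,-0.19,-0.95,0,0,0,0, 0.4,-0.19,-0.95,0,0,0,0]'
python3 g.py .506 .393 .092 0
python3 - <<'E'
from h import *
w=snap('wrist','w9')
g=cv2.cvtColor(w['img'],cv2.COLOR_RGB2GRAY)[130:310:5,180:420:3]
for row in g: print(''.join(' .:-=+*#%@'[min(9,v//26)] for v in row))
E
```

```text
clock: 27.7
tool_pos: [0.563, 0.0186, 0.0987]
eef_rot: [1.0, -0.0, -0.005, 0.0]
contact_force: [-0.1, 1.3, 3.0]
opening: 0.58
finger_force: 15.0
tool_pos: [0.5324, 0.1705, 0.1882]
clock: 28.9
tool_pos: [0.5058, 0.304, 0.1876]
eef_rot: [1.0, 0.001, -0.006, 0.001]
contact_force: [0.4, -0.5, -0.4]
opening: 0.585
finger_force: 15.0
t 28.9 pos [0.5058 0.304  0.1876] yaw 0.002 F [ 0.4 -0.5 -0.4] shift [ 0.01  -0.594  0.636] turn [0.001 0.007 0.002]
%%%%%%%%%%%%%%%%%%%%%%%%%%%%%%%%%%%%%%%%%%%%%%%%%%%%%%%%#########%%%%%%%%%%%%%%%
%%%%%%%%%%%%%%%%%%%%%%%%%%%%%%%%%%%%%%%%%%%%%%####%####%%#%#%%%%%%%%%%%%%%%%%%%%
%%%%%%%%%%%%%%%%%%%%%%%%%%%%%%%%%#%#%%#######################%%####%##%%%%%%%%%%
%%%%%%%%%%%%%%%%%%%%%%%%%#%%%%%%%%%%%%%%#%%%%%%%%%%%%%%%%%%%%%%%%%%%%%%%%%%%%%%%
%%%%%%%###########%#*%%%%%%%%%##%#######%%%%%%#%%%%%%%%%%%%%%%%%%%%%%%%%%%%%%%%%
%%%%%%%%%%%%%%#:--------.#%%%%%%%%%%%%%%%%%%%%%%%%%%%%%%%%%%%%%%%%%%%%%%%%%%%%%%
%%%%%%%%%%%%%:-------------+%%%%%%%%%%%*++%%%%%%%%%%%%%%%%%%%%%%%%%%%%%%%%%%%%%%
%%%%%%%%%%%#---:.......-----.%%%%%%%%%=++++++%%%%%%%%%%%%%%%%%%%%%%%%%%###%%%%%%
%%%%%
[... 1562 characters left out ...]
  :+-.*+:::::-:==+++++=-----::++::=:              -%
          #%%%+                +=::%+:-:---:-:----------:==::==                .
          +%%.                 #+=::=+=::----:----------=+:::+=                 
           %                  =%**::::#++---::-------=+=::::+===                
      ....                    %%%**+:::::*#+++====+++=:::::+=+==                
     ::....          .       =%%%%%++::::::::::::::::::::+=+++++-     .         
.    :..                    -%%%%%%%%+++::::::::::::::=+=%%++++++-       .      
..   :..... ............... .  .   . .  .         .    .         . . ...::::::::
..  :-................................................................::::::::..
```

```bash
python3 -c "
from h import *
s=dict(np.load('pics/w9.npz'))
print(wz(s,220.5,201,.088)); print(wz(s,319.5,252,.1876+.008))"
```

```text
[0.5063 0.3878 0.088 ]
[0.5128 0.3032 0.1956]
```

```bash
python3 -m pendant '[0.4,0.01,-0.58,0,0,0,0, 0.4,0.01,-0.58,0,0,0,0, 0.4,0.01,-0.58,0,0,0,0, 0.4,0.01,-0.58,0.2,0,0,0, 0.4,0.01,-0.58,0.35,0,0,0, 0.4,0.01,-0.58,0.43,0,0,0, 0.4,0.01,-0.58,0.5,0,0,0, 0.4,0.01,-0.58,0.53,0,0,0, 0.4,0.01,-0.58,0.53,0,0,0]'
python3 -m pendant '[0.4,0,0,0.02,0,0,0, 0.4,0,0,0.04,0,0,0, 0.4,0,0,0.04,0,0,0]'
python3 -m pendant '[0.4,0,0,0.02,0,0,0, 0.4,0,0,0.04,0,0,0, 0.4,0,0,0.04,0,0,0]'
```

```text
clock: 29.85
tool_pos: [0.5077, 0.3902, 0.1089]
eef_rot: [1.0, -0.0, -0.005, 0.0]
contact_force: [-0.3, -0.2, 0.6]
opening: 0.583
finger_force: 15.0
clock: 30.15
tool_pos: [0.5069, 0.3906, 0.1027]
eef_rot: [1.0, 0.0, -0.005, 0.0]
contact_force: [0.5, 0.1, -0.8]
opening: 0.586
finger_force: 15.0
clock: 30.45
tool_pos: [0.5068, 0.391, 0.0966]
eef_rot: [1.0, 0.0, -0.005, 0.0]
contact_force: [-0.5, 0.2, -0.7]
opening: 0.586
finger_force: 15.0
```

Very clean. I'll release, then do the touch test (expected rim at 102 mm).

```bash
python3 -m pendant '[0.7,0,0,0,0,0,0, 1,0,0,0,0,0,0, 1,0,0,0,0,0,0, 1,0,0,0,0,0,0, 1,0,0,-0.15,0,0,0, 1,0,0,-0.25,0,0,0, 0.45,0,0,-0.25,0,0,0, 0.45,0,0,-0.25,0,0,0, 0.45,0,0,-0.25,0,0,0, 0.45,0,0,-0.25,0,0,0, 0.45,0,0,-0.25,0,0,0]'
python3 -m pendant '[0.45,0,0,0.1,0,0,0, 0.45,0,0,0.15,0,0,0, 0.45,0,0,0.18,0,0,0, 0.45,0,0,0.19,0,0,0, 0.45,0,0,0.19,0,0,0]'
python3 -m pendant '[0.45,0,0,0.015,0,0,0, 0.45,0,0,0.015,0,0,0]'
```

```text
clock: 31.55
tool_pos: [0.5072, 0.3903, 0.1336]
eef_rot: [1.0, -0.0, -0.006, 0.001]
contact_force: [-0.5, -0.5, 0.4]
opening: 0.572
finger_force: 0.0
clock: 32.05
tool_pos: [0.507, 0.3905, 0.1054]
eef_rot: [1.0, 0.0, -0.005, 0.001]
contact_force: [-0.2, -0.3, 0.4]
opening: 0.45
finger_force: 0.0
clock: 32.25
tool_pos: [0.5072, 0.3906, 0.1036]
eef_rot: [1.0, -0.0, -0.005, 0.0]
contact_force: [-0.1, 0.1, -0.0]
opening: 0.448
finger_force: 0.0
```

```bash
python3 -m pendant '[0.45,0,0,0.015,0,0,0, 0.45,0,0,0.02,0,0,0, 0.45,0,0,0.02,0,0,0]'
python3 -m pendant '[0.45,0,0,-0.3,0,0,0, 0.6,0,0,-0.6,0,0,0, 1,0,0,-0.6,0,0,0, 1,0,0.97,-0.6,0,0,0, 1,0,0.97,-0.6,0,0,0, 1,0,0.97,-0.6,0,0,0]'
for i in 1 2 3; do python3 -m pendant '[1,-0.02,1,0,0,0,0, 1,-0.02,1,0,0,0,0, 1,-0.02,1,0,0,0,0, 1,-0.02,1,0,0,0,0, 1,-0.02,1,0,0,0,0]' | grep pos; done
python3 g.py .495 -.279 .18 0
python3 - <<'E'
from h import *
w=snap('wrist','w10');t=snap('top','t10')
hsv=cv2.cvtColor(w['img'],cv2.COLOR_RGB2HSV)
m=cv2.inRange(hsv,(0,150,80),(8,255,255))|cv2.inRange(hsv,(172,150,80),(180,255,255))
n,l,st,c=cv2.connectedComponentsWithStats(m); 
for i in range(1,n):
    if st[i,4]>150:
        (u,v),wh,a=R1=cv2.minAreaRect(np.argwhere(l==i)[:,::-1].astype(np.float32)); print(R1,st[i]); bx=cv2.boxPoints(R1); print([wz(w,*p,.014) for p in bx])
E
```

```text
clock: 32.55
tool_pos: [0.5083, 0.3909, 0.1024]
eef_rot: [1.0, -0.0, -0.004, -0.0]
contact_force: [-0.8, -2.0, 8.9]
opening: 0.454
finger_force: 4.8
clock: 33.15
tool_pos: [0.5077, 0.2427, 0.1904]
eef_rot: [1.0, -0.0, -0.005, 0.001]
contact_force: [0.6, -0.9, 0.0]
opening: 0.881
finger_force: 0.0
tool_pos: [0.5051, 0.0936, 0.1907]
tool_pos: [0.5026, -0.0542, 0.1909]
tool_pos: [0.5002, -0.2029, 0.1911]
t 34.6 pos [ 0.5002 -0.2029  0.1911] yaw 0.002 F [-0.9  0.5 -0. ] shift [-0.035  0.507  0.074] turn [-0.     0.006  0.001]
((386.6558532714844, 193.68704223632812), (14.021612167358398, 77.79325103759766), 4.028263568878174) [ 377  155   20   78 1056]
[array([ 0.441 , -0.2692,  0.014 ]), array([ 0.5297, -0.2704,  0.014 ]), array([ 0.529 , -0.2859,  0.014 ]), array([ 0.4396, -0.2858,  0.014 ])]
```

```bash
python3 -m pendant '[1,-0.02,0.5,0,0,0,0.01, 1,-0.02,0.5,0.3,0,0,0.01, 1,-0.02,0.5,0.6,0,0,0.01, 1,-0.02,0.5,0.8,0,0,0.01, 1,-0.02,0.5,0.8,0,0,0.01, 1,-0.02,0.5,0.8,0,0,0.01]'
python3 g.py .497 -.2778 .004 -.01
```

```text
clock: 35.35
tool_pos: [0.4962, -0.2774, 0.0718]
eef_rot: [1.0, -0.006, -0.005, -0.0]
contact_force: [0.0, 0.4, 0.3]
opening: 0.998
finger_force: 0.0
t 35.4 pos [ 0.4962 -0.2774  0.0718] yaw -0.012 F [0.  0.4 0.3] shift [0.01  0.003 0.452] turn [-0.     0.006 -0.001]
```

```bash
python3 -m pendant '[1,0,0,0.2,0,0.006,0, 1,0,0,0.4,0,0.006,0, 1,0,0,0.45,0,0.006,0, 1,0,0,0.45,0,0.006,0, 0,0,0,0.45,0,0.006,0, 0,0,0,0.45,0,0.006,0, 0,0,0,0.45,0,0.006,0, 0,0,0,0.45,0,0.006,0, 0,0,0,0.45,0,0.006,0, 0,0,0,0.45,0,0.006,0, 0,0,0,0.45,0,0.006,0, 0,0,0,0.45,0,0.006,0]' 50
python3 -m pendant '[0,0,0,0,0,0,0, 0,0,0,0,0,0,0, 0,0,0,0,0,0,0]'
python3 g.py .40 .0 .054 -.061
```

```text
clock: 36.55
tool_pos: [0.4941, -0.2801, 0.0038]
eef_rot: [1.0, -0.008, -0.0, 0.001]
contact_force: [-0.6, 0.3, -0.5]
opening: 0.296
finger_force: 0.0
clock: 36.85
tool_pos: [0.4941, -0.2799, 0.0037]
eef_rot: [1.0, -0.008, -0.0, 0.0]
contact_force: [-0.7, -0.1, -0.7]
opening: 0.169
finger_force: 50.0
t 36.9 pos [ 0.4941 -0.2799  0.0037] yaw -0.016 F [-0.7 -0.1 -0.7] shift [-0.657 -1.856 -0.336] turn [0.001 0.    0.029]
```

```bash
python3 -m pendant '[0,0,0,-0.3,0,0,0, 0,0,0,-0.75,0,0,0, 0,-0.26,-0.97,-0.75,0,0,0.03, 0,-0.26,-0.97,-0.75,0,0,0.03, 0,-0.26,-0.97,-0.75,0,0,0.03, 0,-0.26,-0.97,-0.75,0,0,0.03, 0,-0.26,-0.97,-0.75,0,0,0.03]'
python3 -m pendant '[0,-0.2,-0.9,0,0,0,0, 0,-0.2,-0.9,0,0,0,0, 0,-0.2,-0.9,0,0,0,0, 0,-0.2,-0.9,0,0,0,0, 0,-0.2,-0.9,0,0,0,0]'
python3 g.py .417 .008 .0527 -.061
python3 - <<'E'
from h import *
w=snap('wrist','w11')
E
```

```text
clock: 37.55
tool_pos: [0.4576, -0.1324, 0.1165]
eef_rot: [1.0, -0.03, -0.0, 0.001]
contact_force: [0.6, -1.1, -0.1]
opening: 0.175
finger_force: 50.0
clock: 38.05
tool_pos: [0.4367, 0.0021, 0.1158]
eef_rot: [1.0, -0.031, -0.0, 0.001]
contact_force: [0.8, -1.0, -0.2]
opening: 0.171
finger_force: 50.0
t 38.0 pos [0.4367 0.0021 0.1158] yaw -0.063 F [ 0.8 -1.  -0.2] shift [-0.134 -0.032  0.421] turn [ 0.001  0.    -0.001]
```

View pics/w11.png

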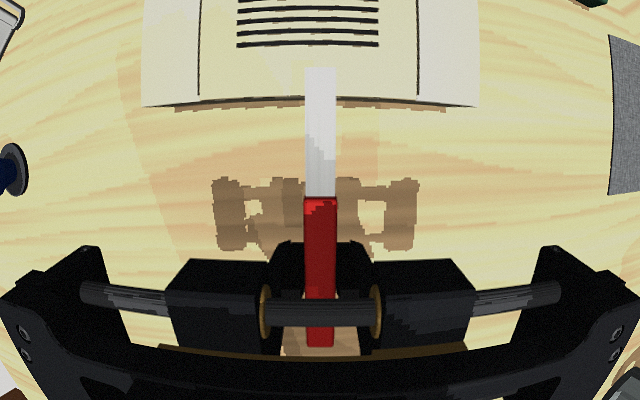

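Blade held straight, tip at (320,68); radio front corners at (141,106) and (479,106), flap sides at x = 199 and 418.

```bash
python3 -c "
from h import *
s=dict(np.load('pics/w11.npz'))
a=wz(s,141.5,106,.06);b=wz(s,479,106,.06);print(a,b,(a+b)/2,np.linalg.norm(a-b),np.arctan2((b-a)[0],-(b-a)[1])*-1)
print('tip',wz(s,320,68,.1158+.0033+.0015))
print('flap',wz(s,199,95,.065),wz(s,418,95,.065),wz(s,141.5,106,.06))"
```

```text
[0.5306 0.1236 0.06  ] [ 0.5138 -0.1162  0.06  ] [0.5222 0.0037 0.06  ] 0.24038777007160744 0.0699440987064844
tip [ 0.5308 -0.0049  0.1206]
flap [0.5302 0.0746 0.065 ] [ 0.52   -0.0679  0.065 ] [0.5306 0.1236 0.06  ]
```

```bash
python3 -m pendant '[0,-0.145,-0.05,0,0,0,0.003, 0,-0.145,-0.05,0,0,0,0.003, 0,-0.145,-0.05,0,0,0,0.003, 0,-0.145,-0.05,0.2,0,0,0.003, 0,-0.145,-0.05,0.35,0,0,0.003, 0,-0.145,-0.05,0.421,0,0,0.003, 0,-0.145,-0.05,0.421,0,0,0.003, 0,-0.145,-0.05,0.421,0,0,0.003]'
python3 g.py .4154 .0109 .0527 -.067
```

```text
clock: 38.9
tool_pos: [0.4203, 0.0106, 0.0571]
eef_rot: [0.999, -0.035, -0.004, 0.001]
contact_force: [0.3, -0.6, -0.6]
opening: 0.175
finger_force: 50.0
t 38.9 pos [0.4203 0.0106 0.0571] yaw -0.071 F [ 0.3 -0.6 -0.6] shift [-0.032  0.     0.03 ] turn [ 0.001  0.005 -0.003]
```

```bash
python3 -m pendant '[0,0.02,0,0.01,0,0,0, 0,0.02,0,0.01,0,0,0, 0,0.02,0,0.01,0,0,0]'
python3 g.py .4154 .0109 .0527 -.067; python3 -c "
from plant import r
print(r.get_state()['q'].round(3))"
```

```text
clock: 39.2
tool_pos: [0.4228, 0.0113, 0.0562]
eef_rot: [0.999, -0.034, -0.004, 0.001]
contact_force: [0.5, -0.1, -1.2]
opening: 0.172
finger_force: 50.0
t 39.2 pos [0.4228 0.0113 0.0562] yaw -0.068 F [ 0.5 -0.1 -1.2] shift [-0.049  0.006  0.024] turn [ 0.001  0.005 -0.001]
[-0.102  0.829 -0.054  2.289  0.874  0.052 -2.652]
```

```bash
python3 -m pendant '[0,0.01,0,0.025,0,0.003,0, 0,0.01,0,0.025,0,0.003,0, 0,0.01,0,0.025,0,0.003,0]'
python3 g.py .4154 .0109 .0527 -.067; python3 -c "
from plant import r
print(r.get_state()['q'].round(3))"
```

```text
clock: 39.5
tool_pos: [0.425, 0.0113, 0.053]
eef_rot: [0.999, -0.034, -0.003, 0.001]
contact_force: [0.4, 0.4, -0.8]
opening: 0.173
finger_force: 50.0
t 39.5 pos [0.425  0.0113 0.053 ] yaw -0.067 F [ 0.4  0.4 -0.8] shift [-0.064  0.007  0.002] turn [ 0.001  0.004 -0.   ]
[-0.108  0.836 -0.044  2.285  0.878  0.043 -2.654]
```

```bash
python3 -m pendant '[0,0.04,0,0,0,0.002,0, 0,0.08,0,0,0,0.004,0, 0,0.12,0,0,0,0.004,0, 0,0.16,0,0,0,0.004,0, 0,0.18,0,0,0,0.004,0, 0,0.18,0,0,0,0.004,0]'
python3 g.py .452 .0094 .053 -.067
```

```text
clock: 40.1
tool_pos: [0.4526, 0.0093, 0.0529]
eef_rot: [0.999, -0.034, 0.0, 0.001]
contact_force: [0.1, -0.4, 0.0]
opening: 0.174
finger_force: 50.0
t 40.1 pos [0.4526 0.0093 0.0529] yaw -0.068 F [ 0.1 -0.4  0. ] shift [-0.004 -0.    -0.001] turn [ 0.001 -0.    -0.001]
```

```bash
python3 -m pendant '[0,0,0,-0.05,0,0,0, 0,0.01,0,-0.1,0,0,0, 0,0.023,0,-0.167,0,0,0, 0,0.05,0,-0.235,0,0,0, 0,0.089,0,-0.303,0,0,0, 0,0.14,0,-0.36,0,0,0, 0,0.192,0,-0.413,0,0,0, 0,0.255,0,-0.455,0,0,0, 0,0.323,0,-0.489,0,0,0, 0,0.323,0,-0.489,0,0,0]'
python3 - <<'E'
from h import *
snap('side','s12')
i=cv2.imread('pics/s12.png')[130:290,240:420]; g=cv2.cvtColor(i,cv2.COLOR_BGR2GRAY)[::4,::2]
for row in g: print(''.join(' .:-=+*#%@'[min(9,v//22)] for v in row))
E
```

```text
clock: 41.1
tool_pos: [0.5012, 0.0061, 0.1265]
eef_rot: [0.999, -0.034, 0.0, 0.001]
contact_force: [0.4, 0.6, -1.3]
opening: 0.175
finger_force: 50.0
================================+******+-:::::::::::..:.::.:::.:..:-=+++****##############
=============================+**######****=:::::::...::::::::::::::+****##################
=========================+**############****+-:::--........:......-*######################
==========-===========+**#################****=---:.:.............-***####################
======-===--=======+*#####################****=:::....::-----:::...::-+*############*+++*#
=======-=+=+**++**#####################****##*=:...................::::::=+*#####*++======
===-==+=*#++*####*##################****#######**-...................::::::=*##*+=========
====*#*+*#####*=-=#############********##########=.........................=*+============
+#*+*#####*+=----=*######***#*******############*-.................::..:..=###*++=========
+######*+**=-----=*##***##*******#############**=:................:=--==::+########*++====
####**#+=+=--===--+*####*****###########
[... 1989 characters left out ...]
###################*+======****************##***####**+++++++++
###############################################**+==+**************###**############*+++++
######################################################***********###**#################*++
##########################################################*****##***#######*##############
###############################################################**#####*###*##############*
#########################################*#########################**###*#############****
#######################################*############################################******
*####################################*#############################################*******
```

```bash
python3 -m pendant '[0,0.07,0,-0.02,0,0,0, 0,0.15,0,-0.03,0,0,0, 0,0.22,0,-0.02,0,0,0, 0,0.29,0,0,0,0,0, 0,0.34,0,0,0,0,0, 0,0.37,0,0,0,0,0, 0,0.37,0,0,0,0,0]'
```

```text
clock: 41.85
tool_pos: [0.5522, 0.0026, 0.1249]
eef_rot: [0.999, -0.033, -0.004, 0.002]
contact_force: [-6.4, 0.1, 0.6]
opening: 0.176
finger_force: 50.0
```

```bash
python3 -m pendant '[0,0.02,0,0,0,0,0, 0,0.04,0,0,0,0,0, 0,0.04,0,0,0,0,0]'; python3 -m pendant '[0,0.02,0,0,0,0,0, 0,0.04,0,0,0,0,0, 0,0.04,0,0,0,0,0]'
```

```text
clock: 42.15
tool_pos: [0.5526, 0.0021, 0.1239]
eef_rot: [0.999, -0.033, -0.009, 0.003]
contact_force: [-16.7, 3.0, 3.2]
opening: 0.175
finger_force: 50.0
clock: 42.45
tool_pos: [0.5533, 0.0014, 0.1226]
eef_rot: [0.999, -0.032, -0.015, 0.004]
contact_force: [-25.0, 2.9, 3.0]
opening: 0.173
finger_force: 50.0
```

Flap is at its stop. I'll retreat and take the blade to the mat.

```bash
python3 -m pendant '[0,-0.2,0,0,0,0,0, 0,-0.5,0,0,0,0,0, 0,-0.75,0,0,0,0,0, 0,-0.75,0,0,0,0,-0.043, 0,-0.75,0,0,0,0,-0.043]' | grep -E "pos|force"
for i in 1 2; do python3 -m pendant '[0,0.15,0.95,0,0,0,0, 0,0.15,0.95,0,0,0,0, 0,0.15,0.95,0,0,0,0, 0,0.15,0.95,0,0,0,0, 0,0.15,0.95,0,0,0,0]' | grep pos; done
python3 g.py .5025 -.412 .008 0
python3 - <<'E'
from h import *
s=snap('top','t13'); snap('side','s13')
E
```

```text
tool_pos: [0.455, 0.0096, 0.1263]
contact_force: [-0.1, 0.4, -1.1]
finger_force: 50.0
tool_pos: [0.4791, -0.1346, 0.1263]
tool_pos: [0.5013, -0.2749, 0.1265]
t 44.0 pos [ 0.5013 -0.2749  0.1265] yaw -0.001 F [ 0.6  0.7 -1.3] shift [0.008 0.914 0.791] turn [ 0.001 -0.    -0.   ]
```

```bash
python3 -m pendant '[0,0.01,0.91,0,0,0,0, 0,0.01,0.91,0,0,0,0, 0,0.01,0.91,0,0,0,0, 0,0.01,0.91,0.25,0,0,0, 0,0.01,0.91,0.5,0,0,0, 0,0.01,0.91,0.7,0,0,0, 0,0.01,0.91,0.77,0,0,0, 0,0.01,0.91,0.79,0,0,0, 0,0.01,0.91,0.79,0,0,0, 0,0.01,0.91,0.79,0,0,0]' 
python3 -m pendant '[0.3,0,0,0.005,0,0,0, 0.5,0,0,0.005,0,0,0, 0.6,0,0,0.005,0,0,0, 0.6,0,0,0.005,0,0,0, 0.6,0,0,-0.2,0,0,0, 0.6,0,0,-0.6,0,0,0, 0.6,0,0,-0.98,0,0,0, 0.6,0,0,-0.98,0,0,0, 0.6,0,0,-0.98,0,0,0]'
python3 - <<'E'
from h import *
w=snap('wrist','w14')
hsv=cv2.cvtColor(w['img'],cv2.COLOR_RGB2HSV)
m=cv2.inRange(hsv,(0,150,60),(8,255,255))|cv2.inRange(hsv,(172,150,60),(180,255,255))
n,l,st,c=cv2.connectedComponentsWithStats(m)
for i in range(1,n):
    if st[i,4]>150:
        R1=cv2.minAreaRect(np.argwhere(l==i)[:,::-1].astype(np.float32)); print([wz(w,*p,.017) for p in cv2.boxPoints(R1)])
E
```

```text
clock: 45.05
tool_pos: [0.5034, -0.4125, 0.0103]
eef_rot: [1.0, 0.0, 0.001, 0.002]
contact_force: [0.0, 0.4, -0.7]
opening: 0.178
finger_force: 50.0
clock: 45.95
tool_pos: [0.5037, -0.4129, 0.1587]
eef_rot: [1.0, -0.0, 0.002, 0.003]
contact_force: [0.3, -0.4, -0.4]
opening: 0.598
finger_force: 0.0
[array([ 0.5378, -0.4066,  0.017 ]), array([ 0.5377, -0.4206,  0.017 ]), array([ 0.4495, -0.4211,  0.017 ]), array([ 0.4496, -0.4058,  0.017 ])]
```

```bash
for i in 1 2; do python3 -m pendant '[0.3,-0.04,-1,0,0,0,0, 0.3,-0.04,-1,0,0,0,0, 0.3,-0.04,-1,0,0,0,0, 0.3,-0.04,-1,0,0,0,0, 0.3,-0.04,-1,0,0,0,0]' | grep pos; done
python3 -m pendant '[0,0,-0.75,0.15,0,0,0.043, 0,0,-0.75,0.15,0,0,0.043, 0,0,-0.75,0.15,0,0,0.043, 0,0,-0.75,0.15,0,0,0.043, 0,0,-0.75,0.15,0,0,0.043]'
python3 - <<'E'
from h import *
w=snap('wrist','w15'); i=w['img'][0:240,160:480]
cv2.imwrite('pics/c15.png',cv2.resize(i,(800,600),interpolation=cv2.INTER_CUBIC)[:,:,::-1])
E
```

```text
tool_pos: [0.4948, -0.2608, 0.1534]
tool_pos: [0.4897, -0.1127, 0.1539]
clock: 47.5
tool_pos: [0.49, -0.003, 0.1315]
eef_rot: [0.999, -0.036, -0.001, 0.002]
contact_force: [1.0, 0.3, -0.1]
opening: 0.004
finger_force: 0.0
```

View pics/c15.png

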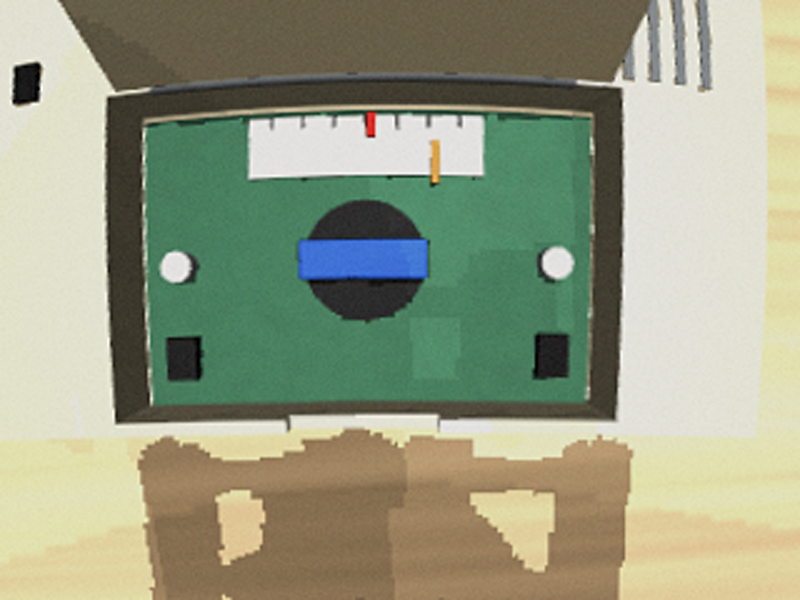

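Flap standing wide open; blue bar centred at (363,260), orange pointer tip at (435,141), red mark tip at (370,137). The pointer must go to image left (+y).

```bash
cat > m.py <<'E'
from h import *
import sys
YAW=-.067; C0=np.array([.602,-.0017])
def rad(p): c,s=np.cos(YAW),np.sin(YAW); d=p[:2]-C0; return np.array([c*d[0]+s*d[1],-s*d[0]+c*d[1]])*1000
def meas(w):
    h=cv2.cvtColor(w['img'],cv2.COLOR_RGB2HSV); o={}
    sat=h.copy()
    for n,ms,z in(('ptr',[((12,120,120),(24,255,255))],.031),('mark',[((0,190,120),(6,255,255)),((174,190,120),(180,255,255))],.030),('bar',[((105,130,60),(125,255,255))],.049)):
        m=sum(cv2.inRange(h,*q) for q in ms); k,l,st,c=cv2.connectedComponentsWithStats(m); best=None
        for i in range(1,k):
            p=rad(wz(w,*c[i],z)); 
            if -60<p[0]<25 and abs(p[1])<65 and st[i,4]>5 and (best is None or st[i,4]>st[best,4]): best=i
        if best is None: continue
        o[n]=(rad(wz(w,*c[best],z)).round(2),int(st[best,4]))
        if n=='bar':
            pts=np.argwhere(l==best)[:,::-1]; q=np.array([rad(wz(w,*p,z)) for p in pts[::3]]); e=np.linalg.eigh(np.cov(q.T))[1][:,1]; o['ang']=round(float(np.arctan2(-e[0],e[1])%np.pi),3)
    return o
if __name__=='__main__':
    w=np.load('pics/'+sys.argv[1]+'.npz') if len(sys.argv)>1 else snap('wrist','m%d'%int(r.get_state()['clock']*10))
    o=meas(w); print(o)
    if 'ptr' in o and 'mark' in o: print('mark-ptr y',round(o['mark'][0][1]-o['ptr'][0][1],2),'mm')
    s=r.get_state(); p=s['tool_pos'];print('tcp radio',rad(p).round(1),round(p[2],4),'F',s['contact_force'].round(1),'t',s['clock'])
E
python3 m.py w15; python3 g.py .5 0 .1 -.067 .25
```

```text
{'ptr': (array([  1.27, -21.86]), 48), 'mark': (array([13.94, -1.67]), 27), 'bar': (array([-30.79,   0.24]), 856), 'ang': 3.135}
mark-ptr y 20.19 mm
tcp radio [-111.6   -9.1] 0.1317 F [-0.2 -1.4 -0.6] t 47.55
t 47.5 pos [ 0.49   -0.0033  0.1317] yaw -0.072 F [-0.2 -1.4 -0.6] shift [ 0.065 -0.028  0.211] turn [ 0.003  0.16  -0.003]
```

```bash
python3 -m pendant '[0,0.39,0.133,0.15,0,0.08,0, 0,0.39,0.133,0.15,0,0.16,0, 0,0.39,0.133,0.15,0,0.16,0, 0,0.39,0.133,0.25,0,0.16,0, 0,0.39,0.133,0.25,0,0.16,0, 0,0.39,0.133,0.25,0,0.16,0]' 5; python3 m.py
```

```text
clock: 48.15
tool_pos: [0.5553, -0.0241, 0.1024]
eef_rot: [0.993, -0.034, 0.117, 0.004]
contact_force: [-0.4, 0.5, -0.6]
opening: 0.009
finger_force: 0.0
{'ptr': (array([  0.75, -21.7 ]), 57), 'mark': (array([14.35, -1.74]), 28), 'bar': (array([-30.27,   0.07]), 939), 'ang': 0.005}
mark-ptr y 19.96 mm
tcp radio [-45.3 -25.5] 0.1026 F [ 0.3  0.4 -0.4] t 48.2
```

```bash
python3 -m pendant '[0,-0.056,0.023,-0.013,0,0,0, 0,-0.056,0.023,-0.013,0,0,0, 0,-0.09,0.023,0.13,0,0,0, 0,-0.123,0.023,0.27,0,0,0, 0,-0.123,0.023,0.27,0,0,0]'; python3 m.py
```

```text
clock: 48.7
tool_pos: [0.5597, -0.028, 0.071]
eef_rot: [0.994, -0.033, 0.101, 0.004]
contact_force: [-0.6, -0.4, 1.2]
opening: 0.006
finger_force: 0.0
{'ptr': (array([  0.56, -21.81]), 80), 'mark': (array([14.14, -1.66]), 40), 'bar': (array([-30.14,  -0.42]), 1320), 'ang': 0.014}
mark-ptr y 20.15 mm
tcp radio [-40.8 -29.2] 0.0718 F [-1.3  0.2 -1. ] t 48.75
```

```bash
python3 -c "
from plant import r
print(r.get_state()['q'].round(3))"; python3 g.py .5478 -.0272 .1 -.067 0
```

```text
[-0.038  0.829 -0.015  2.088  0.974  0.043 -2.654]
t 48.8 pos [ 0.5593 -0.0281  0.0718] yaw -0.066 F [-1.3  0.2 -1. ] shift [-0.038 -0.    -0.2  ] turn [ 0.001 -0.129  0.   ]
```

```bash
python3 -m pendant '[0,-0.04,0,-0.2,0,-0.06,0, 0,-0.04,0,-0.2,0,-0.13,0, 0,-0.04,0,-0.2,0,-0.13,0, 0,-0.04,0,-0.2,0,-0.13,0]' >/dev/null; python3 m.py;  python3 g.py .5461 -.0270 .038 -.067 0
```

```text
{'ptr': (array([  0.86, -21.79]), 65), 'mark': (array([14.34, -1.64]), 35), 'bar': (array([-29.15,  -0.25]), 1142), 'ang': 0.01}
mark-ptr y 20.15 mm
tcp radio [-51.3 -29.6] 0.1013 F [-0.4 -0.2 -1.1] t 49.2
t 49.2 pos [ 0.5488 -0.0278  0.1013] yaw -0.069 F [-0.4 -0.2 -1.1] shift [-0.02  -0.005  0.422] turn [ 0.001 -0.002 -0.001]
```

```bash
python3 -m pendant '[0,-0.02,0,0,0,0,0, 0,-0.02,0,0.15,0,0,0, 0,-0.02,0,0.3,0,0,0, 0,-0.02,0,0.4,0,0,0, 0,-0.02,0,0.41,0,0,0, 0,-0.02,0,0.41,0,0,0]' >/dev/null; python3 m.py;  python3 g.py .5461 -.0270 .038 -.067 0
```

```text
{'ptr': (array([  0.75, -21.7 ]), 142), 'mark': (array([14.36, -1.84]), 83), 'bar': (array([-28.63,  -0.52]), 2396), 'ang': 0.021}
mark-ptr y 19.86 mm
tcp radio [-56.1 -28.8] 0.0391 F [0.3 0.1 0.3] t 49.85
t 49.9 pos [ 0.5441 -0.0267  0.0391] yaw -0.065 F [0.3 0.1 0.3] shift [0.014 0.001 0.008] turn [0.002 0.001 0.001]
```

```bash
python3 -m pendant '[0,0.04,0.01,0,0,0,0, 0,0.08,0.01,0,0,0,0, 0,0.11,0.01,0,0,0,0, 0,0.133,0.01,0,0,0,0, 0,0.133,0.01,0,0,0,0]' >/dev/null; python3 m.py
```

```text
{'ptr': (array([  1.17, -12.95]), 125), 'mark': (array([12.95, -1.74]), 52), 'bar': (array([-24.14,  -4.73]), 1302), 'ang': 0.395}
mark-ptr y 11.21 mm
tcp radio [-34.8 -31.4] 0.0388 F [-0.9 -2.6  0.4] t 50.4
```

```bash
python3 -m pendant '[0,0.02,-0.01,0,0,0,0, 0,0.03,-0.025,0,0,0,0, 0,0.03,-0.04,0,0,0,0, 0,0.03,-0.04,0,0,0,0]' >/dev/null; python3 m.py
```

```text
{'ptr': (array([ 2.66, -6.84]), 91), 'mark': (array([12.55, -1.76]), 31), 'bar': (array([-18.28,  -6.94]), 801), 'ang': 0.794}
mark-ptr y 5.08 mm
tcp radio [-28.7 -27.6] 0.039 F [ 2.3 -8.4 -1.4] t 50.85
```

```bash
python3 -m pendant '[0,0,-0.015,0,0,0,0, 0,0,-0.025,0,0,0,0, 0,0,-0.025,0,0,0,0, 0,0,-0.025,0,0,0,0]' >/dev/null; python3 m.py
```

```text
{'ptr': (array([ 3.45, -2.07]), 106), 'mark': (array([12.34, -1.68]), 35), 'bar': (array([-17.08,  -3.85]), 849), 'ang': 1.123}
mark-ptr y 0.39 mm
tcp radio [-29.7 -22.1] 0.039 F [ 2.  -5.8 -0.2] t 51.3
```

```bash
python3 -m pendant '[0,0,0.05,0,0,0,0, 0,0,0.08,0,0,0,0, 0,-0.05,0.08,0,0,0,0, 0,-0.05,0.08,-0.1,0,0,0, 0,-0.1,0.08,-0.4,0,0,0, 0,-0.1,0.08,-0.4,0,0,0, 0,-0.3,0.08,-0.5,0,0,0, 0,-0.3,0.08,-0.5,0,0,0]' >/dev/null; python3 m.py; python3 m.py
```

```text
{'ptr': (array([ 1.03, -1.84]), 54), 'mark': (array([14.04, -1.66]), 31), 'bar': (array([-29.97,   0.09]), 935), 'ang': 1.265}
mark-ptr y 0.18 mm
tcp radio [-77.2 -32.3] 0.1151 F [-0.2 -0.2  1. ] t 52.15
{'ptr': (array([ 1.22, -1.82]), 58), 'mark': (array([14.36, -1.84]), 29), 'bar': (array([-29.97,   0.09]), 938), 'ang': 1.255}
mark-ptr y -0.02 mm
tcp radio [-76.1 -32.4] 0.1146 F [ 0.8  0.4 -0.6] t 52.2
```

Pointer aligned within 0.2 mm. Now I go over and behind the flap to shut it.

```bash
python3 -m pendant '[0,0,0,-0.9,0,0,0, 0,0,0,-0.9,0,0,0, 0,0,0,-0.9,0,0,0, 0,0,0,-0.9,0,0,0]' | grep pos
python3 -m pendant '[0,0.54,-0.21,0,0,0,0, 0,0.54,-0.21,0,0,0,0, 0,0.54,-0.21,0,0,0,0, 0,0.54,-0.21,0,0,0,0]' | grep pos
python3 -m pendant '[0,0.55,0,0,0,0,0, 0,0.55,0,0,0,0,0, 0,0.55,0,0,0,0,0, 0,0.55,0,0,0,0,0]' | grep pos
python3 m.py | tail -1; python3 g.py .687 -.007 .125 -.067
```

```text
tool_pos: [0.5279, -0.0276, 0.2534]
tool_pos: [0.6068, -0.0025, 0.2471]
tool_pos: [0.6882, -0.0088, 0.2475]
tcp radio [86.  -1.1] 0.2479 F [ 0.4 -0.7 -0.7] t 53.45
t 53.5 pos [ 0.6878 -0.0086  0.2479] yaw -0.066 F [ 0.4 -0.7 -0.7] shift [-0.003 -0.013  0.819] turn [0.002 0.002 0.001]
```

```bash
python3 -m pendant '[0,0,0,0.3,0,0,0, 0,0,0,0.6,0,0,0, 0,0,0,0.82,0,0,0, 0,0,0,0.82,0,0,0, 0,0,0,0.82,0,0,0]'
python3 -m pendant '[0,-0.15,0,-0.01,0,0,0, 0,-0.25,0,-0.033,0,0,0, 0,-0.327,0,-0.033,0,0,0, 0,-0.41,0,-0.025,0,0,0, 0,-0.498,0,-0.013,0,0,0, 0,-0.56,0,0.015,0,0,0, 0,-0.624,0,0.047,0,0,0, 0,-0.68,0,0.095,0,0,0, 0,-0.727,0,0.143,0,0,0, 0,-0.727,0,0.143,0,0,0]'
```

```text
clock: 53.95
tool_pos: [0.6886, -0.0086, 0.1265]
eef_rot: [0.999, -0.033, -0.001, 0.001]
contact_force: [-0.1, -0.0, 0.9]
opening: 0.001
finger_force: 0.0
clock: 54.95
tool_pos: [0.5801, -0.0013, 0.1054]
eef_rot: [0.999, -0.033, -0.0, 0.001]
contact_force: [-0.4, -0.4, 0.2]
opening: 0.002
finger_force: 0.0
```

```bash
python3 -m pendant '[0,-0.04,0,0.06,0,0,0, 0,-0.07,0,0.12,0,0,0, 0,-0.09,0,0.19,0,0,0, 0,-0.11,0,0.24,0,0,0, 0,-0.13,0,0.26,0,0,0, 0,-0.13,0,0.27,0,0,0, 0,-0.13,0,0.28,0,0,0, 0,-0.13,0,0.28,0,0,0]'
python3 -m pendant '[0,0,0,0.02,0,0,0, 0,0,0,0.02,0,0,0]'
```

```text
clock: 55.75
tool_pos: [0.562, -0.0005, 0.0651]
eef_rot: [0.999, -0.033, 0.001, 0.002]
contact_force: [-4.7, -1.4, 26.3]
opening: 0.007
finger_force: 13.0
clock: 55.95
tool_pos: [0.562, -0.0005, 0.0647]
eef_rot: [0.999, -0.033, 0.002, 0.003]
contact_force: [-9.0, -3.8, 48.4]
opening: 0.005
finger_force: 24.5
```

```bash
python3 -m pendant '[0,0,0,-0.4,0,0,0, 0,-0.3,0,-0.9,0,0,0, 0,-0.3,0,-0.95,0,0,0, 0,-0.3,0,-0.95,0,0,0]'
python3 -m pendant '[0,-0.4,0,-0.4,0,0,0, 0,-0.4,0,-0.4,0,0,0, 0,-0.4,0,-0.4,0,0,0]' | grep pos
python3 - <<'E'
from h import *
w=snap('wrist','w20');t=snap('top','t20');s=snap('side','s20')
a=t['img'][120:290,130:530]; b=s['img'][130:350,180:480]
b=cv2.resize(b,(409,300)); c=cv2.resize(w['img'][:300,100:540],(391,300))
o=np.vstack([cv2.resize(a,(706,300)) if 0 else np.pad(cv2.resize(a,(706,300)),((0,0),(0,94),(0,0))),np.hstack([b,c])])
cv2.imwrite('pics/f.png',cv2.convertScaleAbs(o,alpha=1.2)[:,:,::-1])
E
```

```text
clock: 56.35
tool_pos: [0.5162, 0.0041, 0.2062]
eef_rot: [0.999, -0.032, 0.002, 0.001]
contact_force: [0.6, 0.5, -0.6]
opening: 0.008
finger_force: 0.0
tool_pos: [0.4547, 0.0074, 0.2634]
```

View pics/f.png

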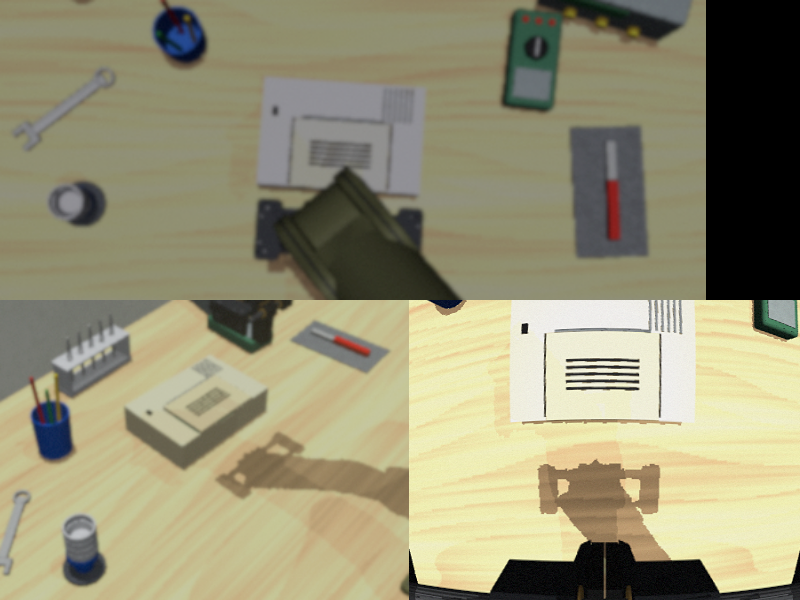

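The stack stands upright on the stand, the flap is shut flush, the blade lies within the mat and the bystanders are undisturbed. Handing in.

```bash
python3 -c "
from plant import r
print(r.finish_job())"
```

```text
the job is handed in; nothing more can be done
None
```

I handed the job in at about 56 s: all four cups present are nested upright in the stand, the pointer is within about 0.2 mm of the red mark, the flap is shut, the blade lies on the mat and the bystanders are where they were. One uncertainty is that the closed fingertips pressed the flap shut with up to about 48 N, above the 40 N limit if fingertips count as gripper body.

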